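# Square a furniture foot up in the drilling jig

### The arm

A 7-joint arm with a two-finger parallel gripper is mounted at the origin on the work surface. World frame = base frame: x ahead of the robot, y to its left, z up, the work surface at z = 0. Lengths are in mm, angles in rad, forces in N, time in s.
With the tool pointing down it reaches from about 350 to 900 mm from the base axis. Payload 8.1 kg.
Tool frame: the origin (TCP) lies at the very end of the fingers, on their centre line; the grasp point (between the pads) lies 19 mm behind it (ctrl.tcp_to_grasp is the distance from the TCP to the grasp point, in mm); z points along the fingers, x is the direction in which the jaws open and shut, and the axes are right-handed (so a half turn about z gives the same grasp; the last joint's range is limited). The gripper opens to 92 mm and grips with 3 to 60 N. Pads are 19 mm wide; open, the fingers measure 130 mm over their backs; the gripper's body (75 mm by 190 mm) begins 47 mm behind the grasp point.
Start: joints at [-1.228, 0.434, 0.025, 1.573, -0.012, 1.134, -0.075], TCP at [269.515, 563.918, 226.742] pointing down, gripper open.
Joint ranges: [-2.62, 2.62], [-0.44, 2.09], [-1.27, 1.32], [0.08, 2.57], [-1.32, 4.46], [0.12, 2], [-2.74, 2.74]. Speed limits (rad/s): [2.22, 2.22, 3.01, 3.01, 3.14, 3.14, 3.14].

### API

Orientations are given as a rotation vector (axis times angle).
In Python, from cell import ctrl gives the robot as it stands. The module is installed in compiled form; this text tells all that it offers.
- The arm moves only by the tool carry_out, never from a script. Its argument "moves" is a list of rows, each an object with "linear": the shift along the world's x, y, z in mm, a list of three; "roll": the turn about the world's z in rad; "hand": the finger opening in mm, from 0 to 91.8. In form: [{"linear": [tx, ty, tz], "roll": roll, "hand": hand}, ...]. A call has 1 to 20 rows; each row is the pose to reach, as a shift and turn from the pose measured when the call began; what a row does not reach only later rows make up. A row lasts 1/10 s, in which the tool goes at most 50 mm and 8.59 degrees, less where a joint would pass 70% of its speed; a pose out of reach is approached as far as the arm can. A call with a gripper value outside its range is refused whole. The fingers move at their own pace and stop on an object; "force" is the grip in N (left out, the last holds). Time passes only in rows, so rows that repeat a pose let the fingers close. It gives the time, the measured TCP pose, the force and the opening at its end, in the units of the state.
- ctrl.read_state(): the state, without advancing time (a new reading comes with each control period).
- ctrl.camera(name): name is "scene" or "side" or "wrist"; returns a dict with "color" (420x560x3 uint8, red, green, blue), "range_z" (420x560 float32, mm along the optical axis (not along the pixel's ray), 0 where there is no reading), "fx", "fy", "cx", "cy" (pixels), "D" ([k1, k2, p1, p2, k3] as OpenCV has them; the pictures are not rectified), "T" (4x4, takes a point from camera to world coordinates); the wrist camera has in their place "hand_eye" (4x4, takes a point from camera to tool coordinates, whose origin is the TCP and whose axes are the tool frame's). Camera axes: x right, y down, z forward; pixel columns grow to the right and rows downward; lengths in mm; the calibration is good to about 2 mm. A picture is of the moment at which its call begins: read the wrist's pose just before it.
- ctrl.close_job(): hands the job in, once; it reports no verdict.
The state is a dict: "clock": time; "joint_positions": joint angles; "joint_velocities": joint speeds; "joint_efforts": joint torques, N m; "position": TCP position; "ee_rot": TCP orientation; "force": force on the tool from outside, world axes, zero at the start; "wrist_torque": the same for the moment, N m; "width": finger opening in mm.
Only numpy, scipy, OpenCV 4.12 (cv2) and the standard library are available. Lean on these libraries where they do the work, as an engineer would, in place of code of your own. Each camera call takes 0.05 s, during which the arm holds its last target.

### The job

Set the loose corner fence fully down onto the two pegs of the steel jig base, wide hole over the thick peg and narrow hole over the thin one. Then stand the pale square wooden furniture foot upright on the base plate and press it into the fence's corner, flush against both brass stops, and finish while still holding it there, pressing firmly against both stops at once, as if for drilling. Leave the other things on the bench where they are.

Things in the scene. Friction and masses are not known exactly. Their poses are not given: they have to be found in the camera images.
- jig_base: dark steel base plate of the drilling jig, fixed to the bench, 150 (x) x 220 (y) x 12 mm; origin under its centre, its top 12 mm above the bench. Two upright brass pegs with tapered tips stand on it along its +x edge, 22 mm tall above the plate: a thick one (14 mm) at x 46, y +80 mm and a thin one (10 mm) at x 46, y -80 mm
- peg_thick (a point): tip of the thick peg, 34 mm above the bench; axes as the base plate's
- peg_thin (a point): tip of the thin peg, 34 mm above the bench; axes as the base plate's
- nest (a point): point on the top of the base plate, 12 mm above the bench, where the middle of the foot's underside ends up (plate x 2, y 37 mm); axes as the plate's
- fence_grip (a point): middle of the upright red grip rib of the loose corner fence, 49 mm above the fence's underside; axes as the fence's. The rib is 16 (x) x 50 (y) x 38 mm tall and stands on the 30 mm high bar; pinch it from above across its 16 mm. When seated it lies over plate x 46, y 0 mm, 61 mm above the bench
- fence: loose L-shaped corner fence, 0.36 to 0.6 kg; origin at its underside below the red rib. Grey bar 30 x 196 mm along y (y -100 to 96), aluminium bar 30 mm wide from its +y end towards -x as far as x -81 (y 66 to 96); both 30 mm high, inner faces lined with 6 mm brass strips. On the pegs its axes run like the base plate's
- hole_thick (a point): centre, at the underside, of the fence's wide through hole (17 mm), which takes the thick peg; 80 mm from the rib centre along fence +y
- hole_thin (a point): centre, at the underside, of the fence's narrow through hole (13 mm), which takes the thin peg; 80 mm from the rib centre along fence -y
- corner (a point): inside corner of the fence, at the underside, where the faces of the two brass strips meet (fence x -21, y +60 mm from the rib centre); the foot's place lies to its -x and -y. Axes as the fence's
- stop_back: brass strip on the main bar, 6 x 116 x 30 mm high: its face looks along fence -x and stops the foot's motion towards +x; origin under its centre
- stop_side: brass strip on the aluminium bar, 60 x 6 x 30 mm high: its face looks along fence -y and stops the foot's motion towards +y; origin under its centre
- foot_center (a point): centre of the square furniture foot, a pale wooden block 46 x 46 x 70 mm tall, standing upright, about 0.08 to 0.15 kg, with a brass insert in the middle of its top; 35 mm above its underside, axes square to its faces. In the corner it stands 40 mm higher than the tops of the fence bars, so the upper part can be held with the fingers passing over the fence
- foot: the same square foot; origin under its centre
- round_foot_center (a point): finished round foot, dark wood, 50 mm across, 58 mm tall, not to be used; point at its centre
- screw_jar: amber glass jar with steel lid, 60 mm across, 85 mm tall; origin under its centre
- padlock: brass padlock standing upright, 50 x 26 x 73 mm; origin under its centre
- wrench: steel wrench lying flat, 170 mm long, along its x axis; origin under its middle
- carton: plain cardboard carton, 70 x 100 x 60 mm; origin under its centre
- tin: tin can with green band, 72 mm across, 100 mm tall; origin under its centre
Mind the look-alikes: they are no part of the job. There is more than one size of the fence; the job needs the largest.

How it is judged:
By the outcome, as a careful person would: the job done as asked, in the order asked, and still so for the second after the job is handed in, while the arm keeps its last pose, push and grip.
It also fails if it takes over 64 s, if anything falls off the work surface, if the arm or the gripper's body presses on something with over 40 N, if the wrist force passes 120 N, or if a joint passes its speed limit or range.

## Working session

There is one attempt and no reset: what is moved stays moved. The work goes in short steps, Python scripts to look and compute and a tool call to move; the robot and the scene stay as the last step left them, time stands still between calls to the robot, and variables do not carry over. Pictures are saved under pics/ and viewed, and the job is handed in when it is done.

Besides the shell and the picture viewer there is one more tool, called after "Emit:" as name(argument=value, ...) on one line, values as JSON. carry_out: Moves the arm, as the interface text tells. Its arguments: {"type":"object","properties":{"moves":{"type":"array","items":{"type":"object","properties":{"linear":{"type":"array","items":{"type":"number"}},"roll":{"type":"number"},"hand":{"type":"number"}}}},"force":{"type":"number"}},"required":["moves"]}

```bash
mkdir -p pics
cat > h.py <<'E'
import numpy as np, cv2
from cell import ctrl
from scipy.spatial.transform import Rotation as R
def grab(name):
    s=ctrl.read_state(); c=ctrl.camera(name)
    if 'T' not in c or name=='wrist':
        T=np.eye(4);T[:3,:3]=R.from_rotvec(s['ee_rot']).as_matrix();T[:3,3]=s['position']
        c['T']=T@np.array(c['hand_eye'])
    c['K']=np.array([[c['fx'],0,c['cx']],[0,c['fy'],c['cy']],[0,0,1.]])
    c['T']=np.array(c['T']);c['D']=np.array(c['D'],float)
    return c
def onplane(c,uv,z):
    uv=np.array(uv,float).reshape(-1,1,2)
    n=cv2.undistortPoints(uv,c['K'],c['D']).reshape(-1,2)
    d=np.c_[n,np.ones(len(n))]@c['T'][:3,:3].T; o=c['T'][:3,3]
    return o+d*((z-o[2])/d[:,2])[:,None]
def proj(c,P):
    Ti=np.linalg.inv(c['T']); rv=cv2.Rodrigues(Ti[:3,:3])[0]
    return cv2.projectPoints(np.array(P,float).reshape(-1,1,3),rv,Ti[:3,3],c['K'],c['D'])[0].reshape(-1,2)
def cloud(c):
    h,w=c['range_z'].shape
    v,u=np.mgrid[:h,:w]
    n=cv2.undistortPoints(np.stack([u,v],-1).reshape(-1,1,2).astype(float),c['K'],c['D']).reshape(-1,2)
    z=c['range_z'].reshape(-1)
    P=np.c_[n*z[:,None],z]@c['T'][:3,:3].T+c['T'][:3,3]
    P[z<=0]=np.nan
    return P.reshape(h,w,3)
def save(c,f,roi=None,k=1):
    im=c['color'][...,::-1]
    if roi: im=im[roi[1]:roi[3],roi[0]:roi[2]]
    cv2.imwrite('pics/'+f,cv2.resize(im,None,fx=k,fy=k,interpolation=cv2.INTER_CUBIC))
def dump(c,f): np.save(f,c,allow_pickle=True)
def load(f): return np.load(f,allow_pickle=True).item()
E
python3 - <<'E'
from h import *
for n in ['scene','side','wrist']:
    c=grab(n); save(c,n+'0.png'); dump(c,n+'0.npy'); print(n,c['T'].round(2).tolist(),c['fx'])
print(ctrl.read_state(), ctrl.tcp_to_grasp)
E
```

```text
scene [[0.35, 0.63, -0.69, 1434.9], [0.94, -0.25, 0.24, -263.78], [-0.02, -0.73, -0.68, 892.29], [0.0, 0.0, 0.0, 1.0]] 498.9336849067837
side [[0.99, -0.12, 0.1, 430.54], [-0.16, -0.7, 0.7, -908.08], [-0.01, -0.7, -0.71, 1056.56], [0.0, 0.0, 0.0, 1.0]] 452.369345929997
wrist [[0.43, 0.87, 0.24, 203.63], [0.9, -0.41, -0.12, 596.06], [-0.0, 0.27, -0.96, 384.15], [0.0, 0.0, 0.0, 1.0]] 340.8748462602553
{'clock': 0.15, 'joint_positions': array([-1.22760731,  0.43506295,  0.02498951,  1.57388292, -0.01162517,
        1.13398981, -0.07508646]), 'joint_velocities': array([ 0.00156992, -0.00405893, -0.00116138, -0.00328138,  0.00020928,
        0.00012259, -0.00054729]), 'joint_efforts': array([ 1.47062532e-03, -6.68260002e+01,  9.85646546e-01, -3.14695323e+01,
       -6.05873787e-02,  3.94225703e-02,  7.21235824e-05]), 'position': array([269.35807442, 563.55156438, 226.12740763]), 'ee_rot': array([ 2.65700493e+00,  1.67494168e+00, -1.50801695e-03]), 'force': array([-0.02510923, -0.16419267, -0.35074146]), 'wrist_torque': array([0.00288155, 0.01242598, 0.02738482]), 'width': 91.25606252819921} 18.8
```

View pics/scene0.png

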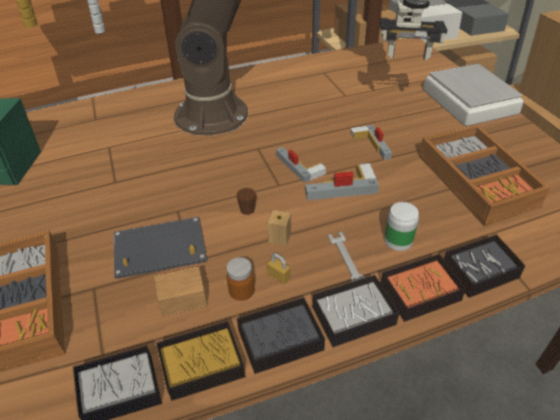

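View pics/side0.png

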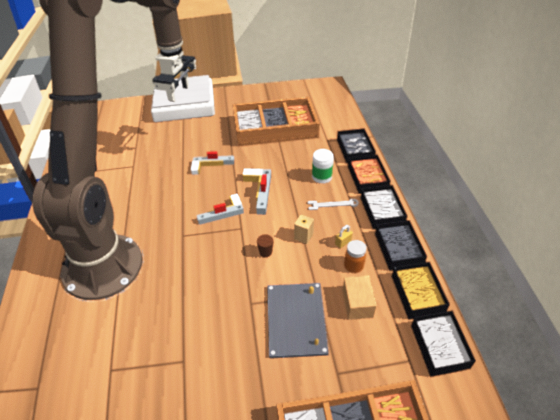

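View pics/wrist0.png

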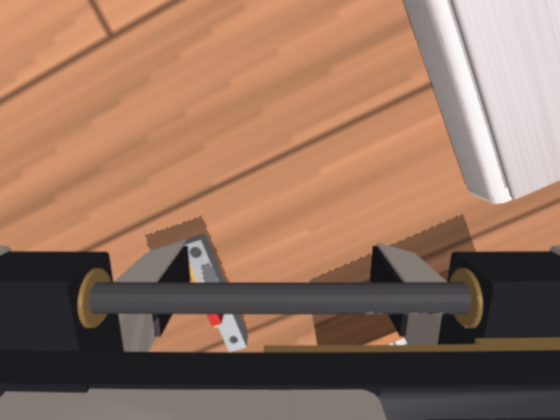

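The scene shows three fences with red ribs, at scene (342,185), (297,162) and (375,140). The jig base is at (160,247), the square foot at (280,228) and the round foot at (247,201). Next I'll enlarge the crops and measure.

Run:
```python
from h import *
a=load('scene0.npy');b=load('side0.npy')
save(a,'s_f.png',(230,110,430,260),4); save(b,'d_f.png',(180,140,340,260),5)
save(a,'s_b.png',(100,205,220,290),6); save(b,'d_b.png',(250,270,345,365),6)
for n,c in (('scene',a),('side',b)):
    hsv=cv2.cvtColor(c['color'],cv2.COLOR_RGB2HSV);P=cloud(c)
    m=((hsv[...,0]<6)|(hsv[...,0]>172))&(hsv[...,1]>190)&(hsv[...,2]>100)
    k,l,st,ce=cv2.connectedComponentsWithStats(m.astype(np.uint8))
    for i in range(1,k):
        if st[i,4]>25:
            q=P[l==i]; print(n,'red',ce[i].round(),st[i,4],np.nanmedian(q,0).round(),np.nanmax(q[:,2]).round())
            # grey/bar points at z 20..35 within 130 of rib
            r=np.nanmedian(q,0); mm=(np.abs(P[...,2]-30)<5)&(np.hypot(P[...,0]-r[0],P[...,1]-r[1])<130)
            k2,l2=cv2.connectedComponents(mm.astype(np.uint8))
            u,v=ce[i]; 
            for j in range(1,k2):
                pp=P[l2==j]
                if len(pp)>80:
                    rc=cv2.minAreaRect(pp[:,:2].astype(np.float32)); print('   bar comp',len(pp),np.round(rc[0]),np.round(rc[1]),round(rc[2],1))
```

```text
scene red [343. 176.] 63 [531. 230.  65.] 70.0
   bar comp 709 [494. 240.] [195. 103.] 76.6
side red [212. 154.] 53 [362. 427.  41.] 53.0
side red [263. 183.] 57 [526. 212.  66.] 72.0
   bar comp 405 [500. 234.] [205.  95.] 81.2
side red [219. 207.] 70 [373. 143.  45.] 55.0
```

View pics/s_f.png

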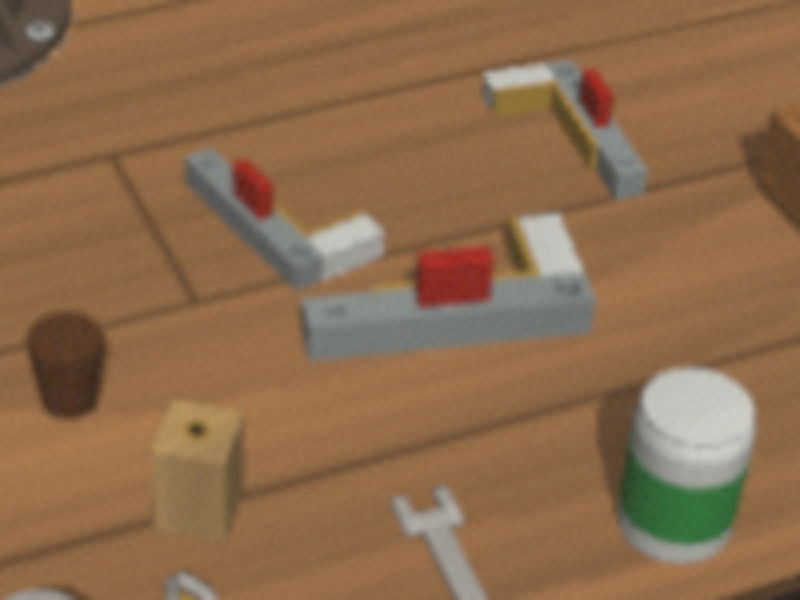

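View pics/d_f.png

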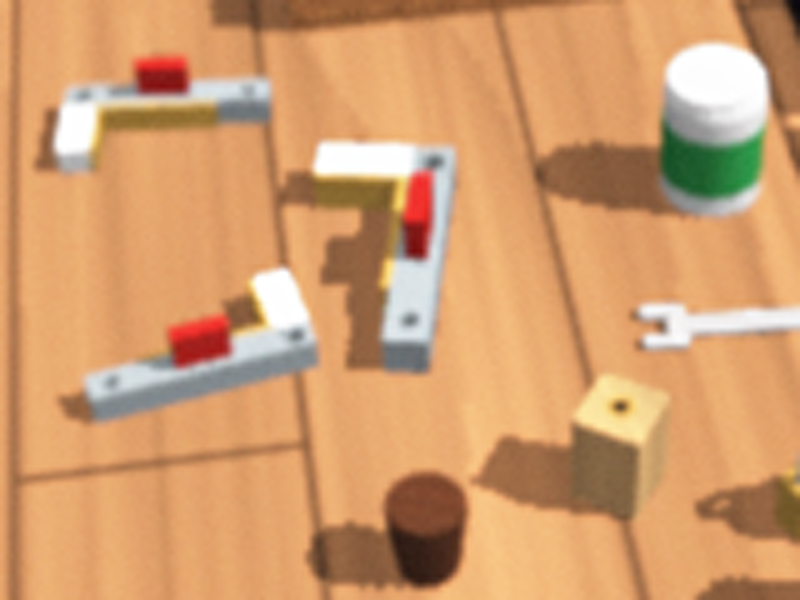

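View pics/s_b.png

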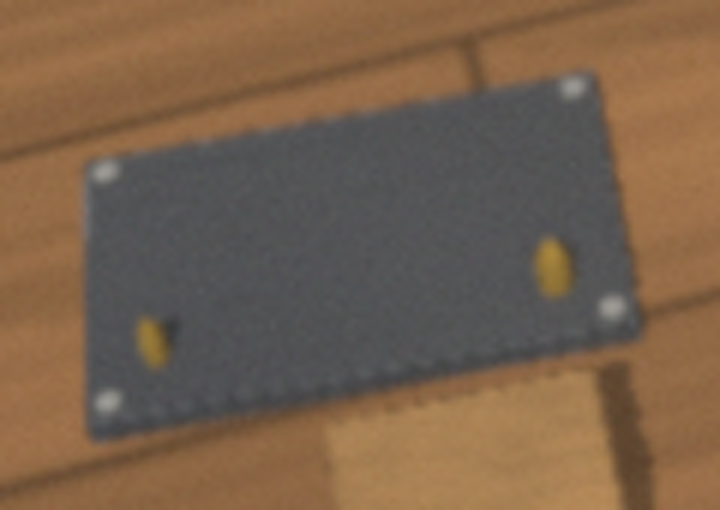

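View pics/d_b.png

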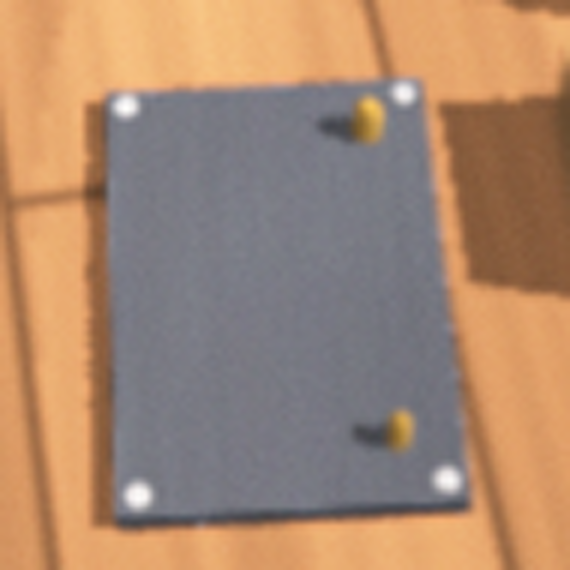

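Fence candidates are at scene (343,185), (297,162) and (375,140). Only the first has a bar about 195 mm long and a rib top near 68 mm, so it is the largest. The other two have ribs only about 53 mm high. The crops confirm this: grey bar, red rib, aluminium arm towards -x at the +y end. The thick peg is on the right in scene and at the top in side. Next come precise poses.

```bash
cat > meas.py <<'E'
from h import *
def screws(c,roi):
    g=c['color'].astype(int); m=(g.min(2)>150)
    mm=np.zeros_like(m); x0,y0,x1,y1=roi; mm[y0:y1,x0:x1]=m[y0:y1,x0:x1]
    k,l,st,ce=cv2.connectedComponentsWithStats(mm.astype(np.uint8))
    return [ce[i] for i in range(1,k) if 3<=st[i,4]<400]
E
python3 - <<'E'
from meas import *
a=load('scene0.npy');b=load('side0.npy')
for n,c,roi,pk in (('scene',a,(112,215,207,278),[(192,244.5),(125,258)]),('side',b,(265,282,330,356),[(312,286),(317,338.5)])):
    s=screws(c,roi); W=onplane(c,s,13); print(n,np.round(s,1).tolist(),W.round(1).tolist(),W.mean(0).round(1))
    print(' pegs at 34',onplane(c,pk,34).round(1).tolist())
    P=cloud(c)
    # foot top & fence, carton etc
    hsv=cv2.cvtColor(c['color'],cv2.COLOR_RGB2HSV)
    m=np.abs(P[...,2]-70)<6
    k,l,st,ce=cv2.connectedComponentsWithStats(m.astype(np.uint8))
    for i in range(1,k):
        q=P[l==i]
        if st[i,4]>40: print('  z70',ce[i].round(),st[i,4],q.mean(0).round(1),[np.round(t,1) for t in cv2.minAreaRect(q[:,:2].astype(np.float32))])
# fence holes / foot insert approx pixels
for c,holes,ins in ((a,[(313.5,187.7),(372,181.8)],(279.3,217.2)),(b,[(262,204),(266.5,172)],(304,221))):
    H=onplane(c,holes,30);d=H[1]-H[0]
    print('holes',H.round(1).tolist(),np.linalg.norm(d).round(1),'yaw',np.degrees(np.arctan2(-d[0],d[1])).round(1),H.mean(0).round(1),'insert',onplane(c,ins,70).round(1))
E
```

```text
Traceback (most recent call last):
  File "h.py", line 14, in onplane
    n=cv2.undistortPoints(uv,c['K'],c['D']).reshape(-1,2)
      ~~~~~~~~~~~~~~~~~~~^^^^^^^^^^^^^^^^^^
cv2.error: OpenCV(4.12.0) /io/opencv/modules/calib3d/src/undistort.dispatch.cpp:347: error: (-215:Assertion failed) CV_IS_MAT(_src) && CV_IS_MAT(_dst) && (_src->rows == 1 || _src->cols == 1) && (_dst->rows == 1 || _dst->cols == 1) && _src->cols + _src->rows - 1 == _dst->rows + _dst->cols - 1 && (CV_MAT_TYPE(_src->type) == CV_32FC2 || CV_MAT_TYPE(_src->type) == CV_64FC2) && (CV_MAT_TYPE(_dst->type) == CV_32FC2 || CV_MAT_TYPE(_dst->type) == CV_64FC2) in function 'cvUndistortPointsInternal'
```

Screw threshold was too strict in the scene view, so I'll use hand-picked pixels there.

Run:
```python
from meas import *
a=load('scene0.npy');b=load('side0.npy')
# crop px/6 + roi origin
sc=[(100+105/6,205+172/6),(100+573/6,205+87/6),(100+108/6,205+402/6),(100+612/6,205+306/6)]
sd=[(250+126/6,270+106/6),(250+403/6,270+94/6),(250+138/6,270+495/6),(250+448/6,270+480/6)]
for n,c,s,pk in (('scene',a,sc,[(192,244.8),(125,258)]),('side',b,sd,[(311.5,286.3),(317,338.5)])):
    W=onplane(c,s,13); print(n,W.round(1).tolist(),W.mean(0).round(1))
    Q=onplane(c,pk,34);d=Q[0]-Q[1]
    print(' pegs at 34',Q.round(1).tolist(),np.linalg.norm(d[:2]).round(1),np.degrees(np.arctan2(-d[0],d[1])).round(1))
    P=cloud(c)
    m=np.abs(P[...,2]-70)<6
    k,l,st,ce=cv2.connectedComponentsWithStats(m.astype(np.uint8))
    for i in range(1,k):
        q=P[l==i]
        if st[i,4]>40 and np.hypot(*q.mean(0)[:2])<900: print('  z70',ce[i].round(),st[i,4],q.mean(0).round(1),[np.round(t,1) for t in cv2.minAreaRect(q[:,:2].astype(np.float32))])
for c,holes,ins in ((a,[(313.5,187.7),(372,181.8)],(279.3,217.2)),(b,[(262,204),(266.5,172)],(304,221))):
    H=onplane(c,holes,30);d=H[1]-H[0]
    print('holes',H.round(1).tolist(),np.linalg.norm(d).round(1),'yaw',np.degrees(np.arctan2(-d[0],d[1])).round(1),H.mean(0).round(1),'insert',onplane(c,ins,70).round(1))
```

```text
scene [[474.7, -364.0, 13.0], [497.0, -165.6, 13.0], [603.5, -378.5, 13.0], [625.2, -180.0, 13.0]] [ 550.1 -272.    13. ]
 pegs at 34 [[601.2, -195.8, 34.0], [585.8, -354.4, 34.0]] 159.4 -5.5
  z70 [210. 105.] 176 [ 57.  -10.5  70.1] [array([ 43.2, -10.3]), array([157.6,  71.9]), np.float64(79.7)]
  z70 [486. 167.] 1208 [636.2 613.5  68.1] [array([620.2, 619.1]), array([325.7, 206.4]), np.float64(0.2)]
  z70 [ 18. 154.] 156 [  84.7 -608.9   69.9] [array([  76.9, -604.6]), array([ 24.7, 184.2]), np.float64(58.1)]
  z70 [343. 174.] 67 [528.5 231.7  66.4] [array([527.7, 232.7]), array([46.8, 19.5]), np.float64(75.4)]
  z70 [279. 218.] 297 [624.8  16.8  69.3] [array([621.7,  17.7]), array([46.8, 50.2]), np.float64(52.8)]
  z70 [401. 228.] 125 [761.2 269.4  69.8] [array([754.3, 272.7]), array([71.4, 36.2]), np.float64(49.4)]
  z70 [ 37. 292.] 1136 [ 641.9 -551.5   68.6] [array([ 618.7, -578.5]), array([326.5, 124.3]), np.float64(0.7)]
  z70 [279. 257.] 52 [740.7 -27.   69.6] [array([740.2, -25.6]), array([34.5,  9.2]), np.float64(30.2)]
  z70 [239. 278.] 71 [ 766.7 -125.7   70.6] [array([
[... 524 characters left out ...]
 array([35.9, 69.9]), np.float64(68.2)]
  z70 [263. 179.] 46 [527.1 229.3  68. ] [array([527.2, 230.1]), array([55.6, 15.1]), np.float64(76.4)]
  z70 [304. 222.] 191 [622.8  11.2  69.3] [array([624.1,  13.5]), array([53.3, 46.3]), np.float64(52.2)]
  z70 [ 97. 263.] 219 [ 13.4 -49.8  69.7] [array([  8.3, -36.4]), array([173.2,  98.5]), np.float64(19.4)]
  z70 [357. 397.] 1086 [ 641.5 -539.8   69.7] [array([ 625.2, -542.9]), array([ 91.5, 328.1]), np.float64(79.6)]
holes [[511.0, 155.2, 30.0], [546.3, 312.2, 30.0]] 160.9 yaw -12.7 [528.7 233.7  30. ] insert [[623.6  17.5  70. ]]
holes [[511.7, 149.7, 30.0], [547.1, 307.2, 30.0]] 161.5 yaw -12.7 [529.4 228.5  30. ] insert [[624.3  13.8  70. ]]
```

Emit:
carry_out(moves=[{"linear":[20,-34,0],"roll":-0.11,"hand":91},{"linear":[45,-76,0],"roll":-0.24,"hand":91},{"linear":[70,-118,0],"roll":-0.37,"hand":91},{"linear":[94,-160,0],"roll":-0.5,"hand":91},{"linear":[118,-200,0],"roll":-0.63,"hand":91},{"linear":[142,-240,0],"roll":-0.76,"hand":91},{"linear":[166,-280,0],"roll":-0.89,"hand":91},{"linear":[190,-320,0],"roll":-1.02,"hand":91},{"linear":[214,-360,0],"roll":-1.15,"hand":91},{"linear":[234,-390,0],"roll":-1.27,"hand":91},{"linear":[244,-406,0],"roll":-1.346,"hand":91},{"linear":[244,-406,0],"roll":-1.346,"hand":91},{"linear":[244,-406,0],"roll":-1.346,"hand":91},{"linear":[244,-406,0],"roll":-1.346,"hand":91}])

```text
clock: 1.55
position: [512.5, 159.4, 225.9]
ee_rot: [-3.123, 0.341, 0.003]
force: [-0.6, -0.7, -0.2]
width: 91.0
```

Run:
```python
from h import *
c=grab('wrist'); save(c,'w1.png',k=1.4); dump(c,'w1.npy')
s=ctrl.read_state(); print(s['position'],R.from_rotvec(s['ee_rot']).as_matrix().round(3).tolist(),s['joint_positions'])
print(proj(c,[[511,152,30],[547,309,30],[529,231,68]]).round())
```

```text
[512.51827023 159.31295941 225.92750441] [[0.976, -0.216, -0.002], [-0.216, -0.976, 0.001], [-0.002, -0.0, -1.0]] [-0.75207125  0.30259635  0.45644549  1.81633591 -0.15265299  1.05873157
 -0.45565558]
[[280. 192.]
 [282.  26.]
 [281. 113.]]
```

View pics/w1.png

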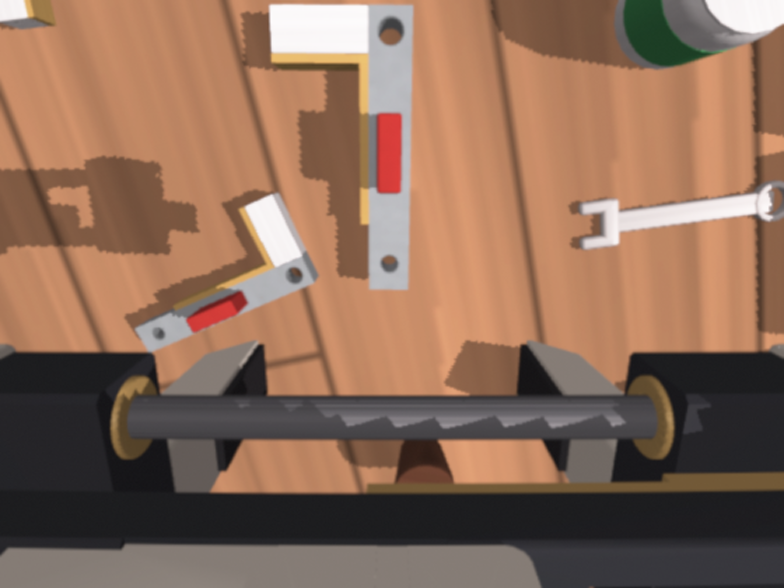

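The wrist picture shows the large fence with its thick hole near (391,30), thin hole near (389,263) and rib near (389,152) in the enlarged picture. I'll refine these.

Run:
```python
from h import *
c=load('w1.npy'); g=c['color'].astype(int)
gray=g.mean(2)
def hole(u,v,r):
    sub=np.zeros(gray.shape,bool); vv,uu=np.mgrid[:420,:560]
    w=(np.hypot(uu-u,vv-v)<r)&(gray<125)
    return uu[w].mean(),vv[w].mean(),w.sum()
h1=hole(279.3,21.4,11);h2=hole(277.9,187.9,9);print(h1,h2)
H=onplane(c,[h1[:2],h2[:2]],30);d=H[0]-H[1]
print('holes',H.round(1).tolist(),np.linalg.norm(d).round(1),np.degrees(np.arctan2(-d[0],d[1])).round(2),H.mean(0).round(1))
hsv=cv2.cvtColor(c['color'],cv2.COLOR_RGB2HSV)
m=((hsv[...,0]<6)|(hsv[...,0]>172))&(hsv[...,1]>170)&(hsv[...,2]>170)
k,l,st,ce=cv2.connectedComponentsWithStats(m.astype(np.uint8))
for i in range(1,k):
    if st[i,4]>200:
        v,u=np.nonzero(l==i);W=onplane(c,np.c_[u,v],68)
        print('rib',ce[i].round(1),W.mean(0).round(1),[np.round(t,1) for t in cv2.minAreaRect(W[:,:2].astype(np.float32))])
# bar: grey low saturation pixels on bar top -> rect
m=(hsv[...,1]<60)&(gray>120)&(gray<215); m[:, :250]=0;m[:, 300:]=0;m[215:]=0
k,l,st,ce=cv2.connectedComponentsWithStats(m.astype(np.uint8))
i=1+np.argmax(st[1:,4]); v,u=np.nonzero(l==i);W=onplane(c,np.c_[u,v],30)
print('bar',st[i],[np.round(t,2) for t in cv2.minAreaRect(W[:,:2].astype(np.float32))])
P=cloud(c);print('depth z bar',np.nanmedian(P[l==i][:,2]))
```

```text
(np.float64(278.99632352941177), np.float64(21.59926470588235), np.int64(272)) (np.float64(277.7281553398058), np.float64(188.0097087378641), np.int64(103))
holes [[545.3, 312.9, 30.0], [509.4, 156.9, 30.0]] 160.0 -12.94 [527.4 234.9  30. ]
rib [277.3 108.5] [526.8 235.6  68. ] [array([526.8, 234.8]), array([46.5, 13.4]), np.float64(77.1)]
rib [151.4 225.2] [382.4 155.3  68. ] [array([382.3, 155.3]), array([35.4,  9.9]), np.float64(10.7)]
bar [ 250    3   45  204 4694] [array([522.27, 234.02]), array([195.97,  40.89]), np.float64(78.16)]
depth z bar 30.14121388228031
```

Now a wrist look at the base, in the same tool-relative view.

Emit:
carry_out(moves=[{"linear":[2,-35,0],"roll":0.01,"hand":91},{"linear":[5,-80,0],"roll":0.02,"hand":91},{"linear":[7,-125,0],"roll":0.03,"hand":91},{"linear":[10,-170,0],"roll":0.04,"hand":91},{"linear":[12,-215,0],"roll":0.05,"hand":91},{"linear":[15,-260,0],"roll":0.06,"hand":91},{"linear":[17,-305,0],"roll":0.07,"hand":91},{"linear":[20,-350,0],"roll":0.08,"hand":91},{"linear":[23,-395,0],"roll":0.09,"hand":91},{"linear":[25,-440,0],"roll":0.1,"hand":91},{"linear":[28,-480,0],"roll":0.11,"hand":91},{"linear":[29,-508,0],"roll":0.112,"hand":91},{"linear":[29,-508,0],"roll":0.112,"hand":91},{"linear":[29,-508,0],"roll":0.112,"hand":91}])

```text
clock: 3.0
position: [541.9, -347.8, 225.5]
ee_rot: [-3.136, 0.164, 0.004]
force: [0.4, -0.2, -0.2]
width: 91.1
```

Run:
```python
from h import *
c=grab('wrist'); save(c,'w2.png',k=1.4); dump(c,'w2.npy')
s=ctrl.read_state(); print(s['position'],s['joint_positions'])
```

```text
[ 542.20881411 -346.75968164  225.52863022] [ 0.12164267  0.50395575  0.56308405  1.55505258 -0.28419101  1.16817414
  0.63821077]
```

View pics/w2.png

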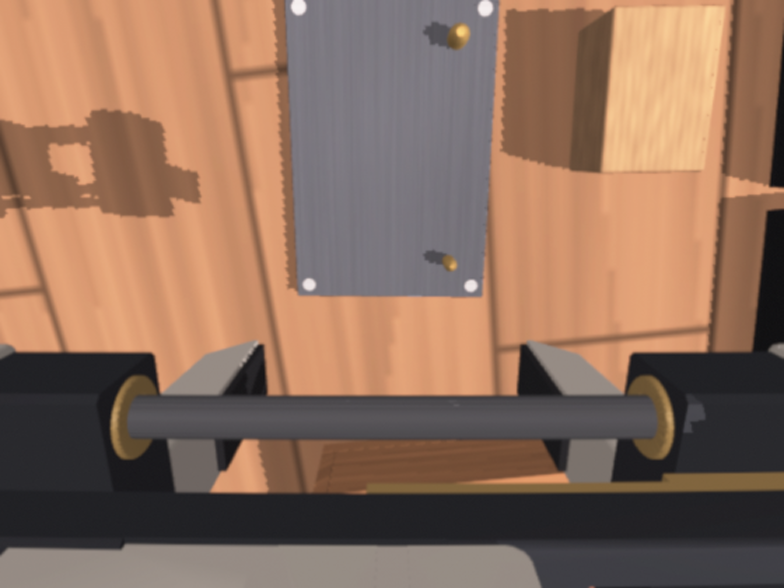

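Run:
```python
from h import *
c=load('w2.npy'); g=c['color'].astype(int); vv,uu=np.mgrid[:420,:560]
sc=[]
for u,v in [(298,7),(485,8),(309,284),(471,286)]:
    w=(np.hypot(uu-u/1.4,vv-v/1.4)<9)&(g.min(2)>170); sc.append((uu[w].mean(),vv[w].mean()))
W=onplane(c,sc,13); print(np.round(sc,1).tolist(),W.round(1).tolist(),W.mean(0).round(1))
d=(W[0]+W[1]-W[2]-W[3]); yaw=np.arctan2(-d[0],d[1]); e=W[1]+W[3]-W[0]-W[2]; print(np.degrees([yaw,np.arctan2(e[1],e[0])]), np.linalg.norm(d)/2,np.linalg.norm(e)/2)
# rim of plate check at z=12: plate mask rect
hsv=cv2.cvtColor(c['color'],cv2.COLOR_RGB2HSV)
for u,v in [(458,37),(450,262)]:
    w=(np.hypot(uu-u/1.4,vv-v/1.4)<14)&(hsv[...,1]>110)&(hsv[...,0]<30)&(hsv[...,2]>80)
    q=np.c_[uu[w],vv[w]]; print('peg',q.mean(0).round(1),len(q),q.min(0),q.max(0),onplane(c,[q.mean(0)],25).round(1))
yaw=-6.4/57.3
for z in (12,34):
  for y in (80,-80):
    ct=W.mean(0); p=ct[:2]+np.array([46*np.cos(yaw)-y*np.sin(yaw),46*np.sin(yaw)+y*np.cos(yaw)]); print('pred',p.round(1),proj(c,[[*p,z]]).round(1))
save(c,'w2p.png',(290,0,360,45),8);save(c,'w2q.png',(290,165,360,215),8)
```

```text
[[212.9, 4.7], [346.1, 5.3], [220.3, 202.7], [335.9, 203.7]] [[495.0, -165.7, 13.0], [624.2, -179.8, 13.0], [472.6, -364.1, 13.0], [601.8, -378.6, 13.0]] [ 548.4 -272.    13. ]
[-6.43269916 -6.33045902] 199.88059954556968 129.97190927904504
peg [327.1  25.4] 202 [320  17] [334  34] [[ 602.7 -198.3   25. ]]
peg [320.7 187.5] 69 [316 183] [325 192] [[ 585.  -355.6   25. ]]
pred [ 603.  -197.7] [[325.7  27.9]]
pred [ 585.2 -356.7] [[319.6 186. ]]
pred [ 603.  -197.7] [[328.7  22.2]]
pred [ 585.2 -356.7] [[322.  190.3]]
```

View pics/w2p.png

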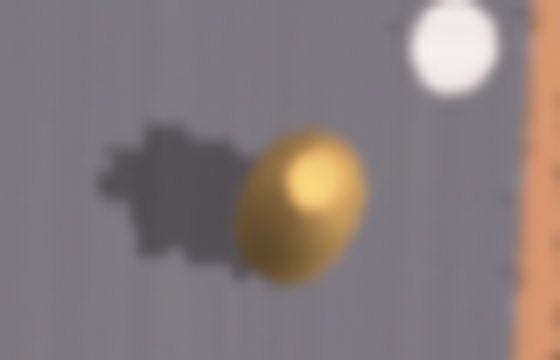

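View pics/w2q.png

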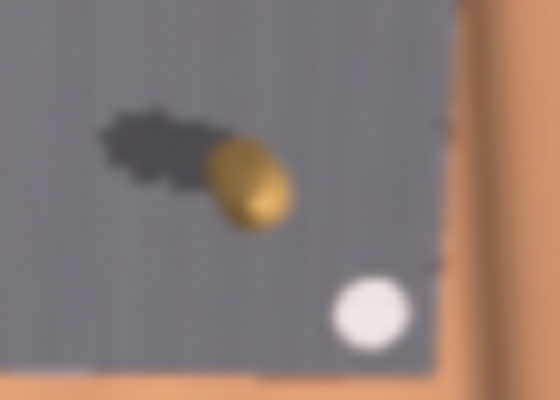

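Emit:
carry_out(moves=[{"linear":[-1,35,0],"roll":-0.01,"hand":91},{"linear":[-2,80,0],"roll":-0.02,"hand":91},{"linear":[-3,125,0],"roll":-0.03,"hand":91},{"linear":[-4,170,0],"roll":-0.04,"hand":91},{"linear":[-5,215,0],"roll":-0.05,"hand":91},{"linear":[-6,260,0],"roll":-0.06,"hand":91},{"linear":[-7,305,0],"roll":-0.07,"hand":91},{"linear":[-8,350,0],"roll":-0.08,"hand":91},{"linear":[-10,395,0],"roll":-0.09,"hand":91},{"linear":[-11,440,0],"roll":-0.1,"hand":91},{"linear":[-12,485,0],"roll":-0.108,"hand":91},{"linear":[-13,525,-10],"roll":-0.112,"hand":91},{"linear":[-14,560,-30],"roll":-0.112,"hand":91},{"linear":[-14.2,581,-60],"roll":-0.112,"hand":91},{"linear":[-14.2,581,-100],"roll":-0.112,"hand":91},{"linear":[-14.2,581,-130],"roll":-0.112,"hand":91},{"linear":[-14.2,581,-130],"roll":-0.112,"hand":91},{"linear":[-14.2,581,-130],"roll":-0.112,"hand":91}])

```text
clock: 4.85
position: [527.2, 235.3, 96.1]
ee_rot: [-3.122, 0.334, 0.005]
force: [0.8, 1.0, 0.2]
width: 90.9
```

Run:
```python
from h import *
s=ctrl.read_state(); M=R.from_rotvec(s['ee_rot']).as_matrix();print(s['position'],M.round(3).tolist(),np.degrees(np.arctan2(M[1,0],M[0,0])))
c=grab('wrist'); save(c,'w3.png',k=1.4); dump(c,'w3.npy')
```

```text
[527.22677768 235.32510953  96.1375768 ] [[0.977, -0.212, -0.003], [-0.212, -0.977, 0.002], [-0.003, -0.002, -1.0]] -12.224216410660253
```

View pics/w3.png

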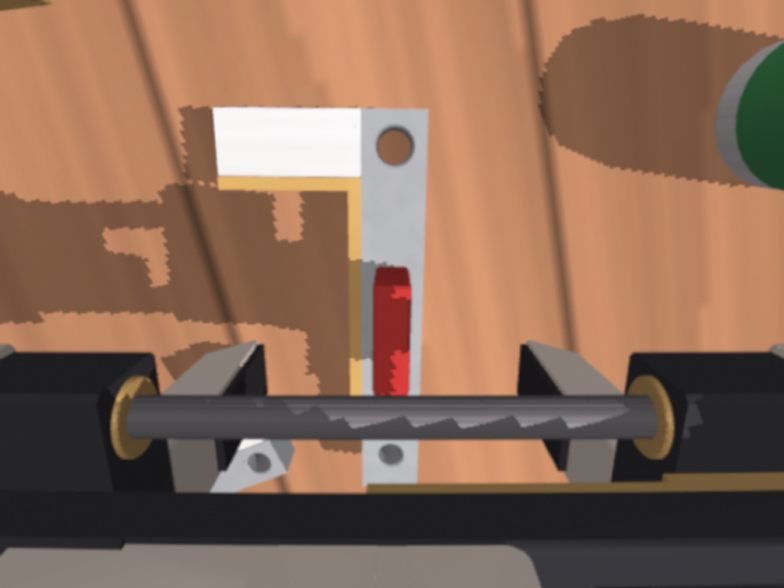

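The rib is centred between the fingers, and the small fence lies close to the left finger. I'll narrow the opening before going down.

Emit:
carry_out(moves=[{"linear":[0,0,0],"roll":-0.01,"hand":44},{"linear":[0,0,0],"roll":-0.01,"hand":44},{"linear":[0,0,0],"roll":-0.01,"hand":44},{"linear":[0,0,-20],"roll":-0.01,"hand":44},{"linear":[0,0,-40],"roll":-0.01,"hand":44},{"linear":[0,0,-55],"roll":-0.01,"hand":44},{"linear":[0,0,-61],"roll":-0.01,"hand":44},{"linear":[0,0,-61],"roll":-0.01,"hand":44}], force=30)

```text
clock: 5.7
position: [527.9, 235.0, 35.5]
ee_rot: [-3.12, 0.351, 0.003]
force: [-0.2, -0.3, -0.4]
width: 44.1
```

Run:
```python
from h import *
s=ctrl.read_state(); M=R.from_rotvec(s['ee_rot']).as_matrix();print(s['position'],s['force'],s['width'],np.degrees(np.arctan2(M[1,0],M[0,0])))
c=grab('scene'); save(c,'s4.png',(260,100,420,220),5)
```

```text
[527.9271447  235.00277659  35.53000036] [-0.1806901  -0.32200654 -0.3562491 ] 44.09760594590577 -12.83727825775623
```

View pics/s4.png

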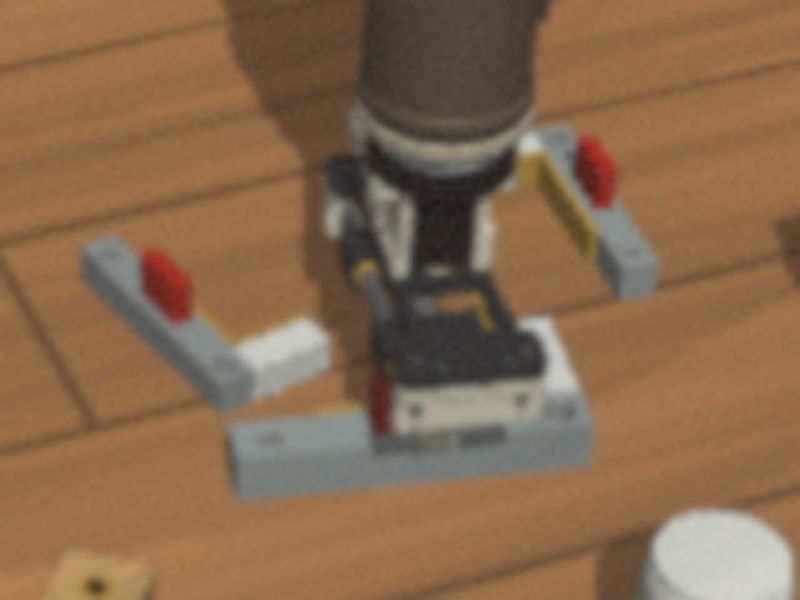

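Run:
```python
from h import *
c=load('scene0.npy')
p=proj(c,[[528,235,68],[522,211,68],[533.5,259,68],[528,235,34],[550,230,34],[620,213,100],[545,231,40]]); print(((p-[260,100])*5).round())
```

```text
[[421. 367.]
 [375. 371.]
 [467. 363.]
 [417. 417.]
 [427. 444.]
 [467. 436.]
 [425. 429.]]
```

The pale block is the gripper body, exactly where predicted, and the fingers straddle the rib centre. Gripping and lifting.

Emit:
carry_out(moves=[{"linear":[0,0,0],"roll":0,"hand":10},{"linear":[0,0,0],"roll":0,"hand":10},{"linear":[0,0,0],"roll":0,"hand":10},{"linear":[0,0,0],"roll":0,"hand":10},{"linear":[0,0,0],"roll":0,"hand":10},{"linear":[0,0,0],"roll":0,"hand":10},{"linear":[0,0,5],"roll":0,"hand":10},{"linear":[0,0,20],"roll":0,"hand":10},{"linear":[0,0,50],"roll":0,"hand":10},{"linear":[0,0,90],"roll":0,"hand":10},{"linear":[0,0,115],"roll":0,"hand":10},{"linear":[0,0,125],"roll":0,"hand":10},{"linear":[0,0,125],"roll":0,"hand":10}], force=50)

```text
clock: 7.05
position: [528.9, 235.4, 162.0]
ee_rot: [-3.118, 0.351, -0.001]
force: [0.0, 1.0, -4.9]
width: 15.7
```

Run:
```python
from h import *
s=ctrl.read_state(); M=R.from_rotvec(s['ee_rot']).as_matrix();print(s['position'],s['force'],s['wrist_torque'],s['width'],np.degrees(np.arctan2(M[1,0],M[0,0])))
c=grab('wrist'); save(c,'w5.png',k=1.4); dump(c,'w5.npy')
```

```text
[528.90237552 235.37224747 161.98466562] [ 2.11886333e-03  1.02509065e+00 -4.85643115e+00] [-0.08339524  0.06609891  0.02062837] 15.665993111339708 -12.844070778471568
```

View pics/w5.png

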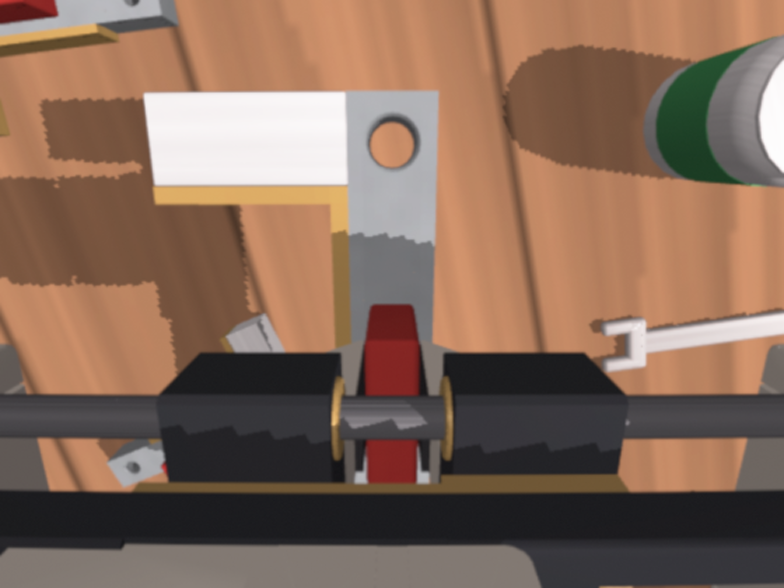

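Run:
```python
from h import *
c=load('w5.npy');gray=c['color'].astype(int).mean(2)
g=c['color'].astype(int)
vv,uu=np.mgrid[:420,:560]
# hole incl. wall: pixels not grey (saturated) or dark
hsv=cv2.cvtColor(c['color'],cv2.COLOR_RGB2HSV)
w=(np.hypot(uu-279.6,vv-101.5)<22)&((hsv[...,1]>70)|(gray<110))
k,l,st,ce=cv2.connectedComponentsWithStats(w.astype(np.uint8)); i=1+np.argmax(st[1:,4]);print(st[i],ce[i])
cnt=max(cv2.findContours((l==i).astype(np.uint8),0,1)[0],key=len);e=cv2.fitEllipse(cnt);print(e)
P=cloud(c); bar=P[60:80,255:305].reshape(-1,3); print('bar top z',np.nanmedian(bar[:,2]), np.nanmedian(P[75:125,120:230,2]))
s=ctrl.read_state();tcp=s['position']
for z in (155.5,156.5,157.5):
    H=onplane(c,[e[0]],z)[0]; d=H-tcp; a=np.radians(12.84)
    # in fence-aligned axes (x along jaw)
    print(z,H.round(2),'rel fence axes',(d[0]*np.cos(a)-d[1]*np.sin(a)).round(2),(d[0]*np.sin(a)+d[1]*np.cos(a)).round(2))
# edges of bar right/left for yaw relative to tool
for v in (70,85,125,140):
    row=hsv[v,240:330]; gr=(row[:,1]<40)
    idx=np.nonzero(gr)[0]+240; print(v,idx.min(),idx.max(),onplane(c,[(idx.max()+.5,v)],156.5).round(1))
```

```text
[ 263   83   36   37 1047] [280.74116523 100.81470869]
((280.7499694824219, 100.82530212402344), (34.6246223449707, 36.7015380859375), 17.6799259185791)
bar top z 155.52881421687152 155.87180852719308
155.5 [546.98 312.61 155.5 ] rel fence axes 1.24 79.73
156.5 [546.97 312.58 156.5 ] rel fence axes 1.24 79.7
157.5 [546.96 312.54 157.5 ] rel fence axes 1.23 79.66
70 240 312 [[563.9 322.4 156.5]]
85 240 312 [[562.6 316.1 156.5]]
125 240 311 [[558.6 298.8 156.5]]
140 249 310 [[556.8 292.2 156.5]]
```

Emit:
carry_out(moves=[{"linear":[2,-15,0],"roll":0.005,"hand":10},{"linear":[5,-45,0],"roll":0.01,"hand":10},{"linear":[10,-80,0],"roll":0.02,"hand":10},{"linear":[15,-120,0],"roll":0.03,"hand":10},{"linear":[20,-160,0],"roll":0.04,"hand":10},{"linear":[25,-200,0],"roll":0.05,"hand":10},{"linear":[30,-240,0],"roll":0.055,"hand":10},{"linear":[35,-280,0],"roll":0.06,"hand":10},{"linear":[40,-320,0],"roll":0.07,"hand":10},{"linear":[45,-360,0],"roll":0.08,"hand":10},{"linear":[50,-400,0],"roll":0.09,"hand":10},{"linear":[55,-440,0],"roll":0.1,"hand":10},{"linear":[60,-475,0],"roll":0.107,"hand":10},{"linear":[63,-500,0],"roll":0.112,"hand":10},{"linear":[65,-511,-10],"roll":0.1124,"hand":10},{"linear":[65,-512,-35],"roll":0.1124,"hand":10},{"linear":[65,-512,-60],"roll":0.1124,"hand":10},{"linear":[65,-512,-78],"roll":0.1124,"hand":10},{"linear":[65,-512,-78],"roll":0.1124,"hand":10},{"linear":[65,-512,-78],"roll":0.1124,"hand":10}])

```text
clock: 9.1
position: [592.3, -276.2, 81.6]
ee_rot: [-3.133, 0.174, 0.006]
force: [1.7, -0.1, -3.4]
width: 16.0
```

Run:
```python
from h import *
c=grab('wrist'); save(c,'w6.png',k=1.4); dump(c,'w6.npy')
s=ctrl.read_state(); M=R.from_rotvec(s['ee_rot']).as_matrix();print(s['position'],s['force'],s['width'],np.degrees(np.arctan2(M[1,0],M[0,0])))
a=grab('scene');dump(a,'s6.npy');save(a,'s6.png',(90,180,230,285),5.5)
b=grab('side');dump(b,'d6.npy');save(b,'d6.png',(245,260,345,360),6)
print(ctrl.read_state()['position'])
```

```text
[ 593.00602058 -276.74259885   82.64049816] [ 0.33044952 -0.06240624 -4.67598988] 15.679300027703256 -6.378603914382429
[ 593.59959844 -277.068105     83.55198792]
```

View pics/w6.png

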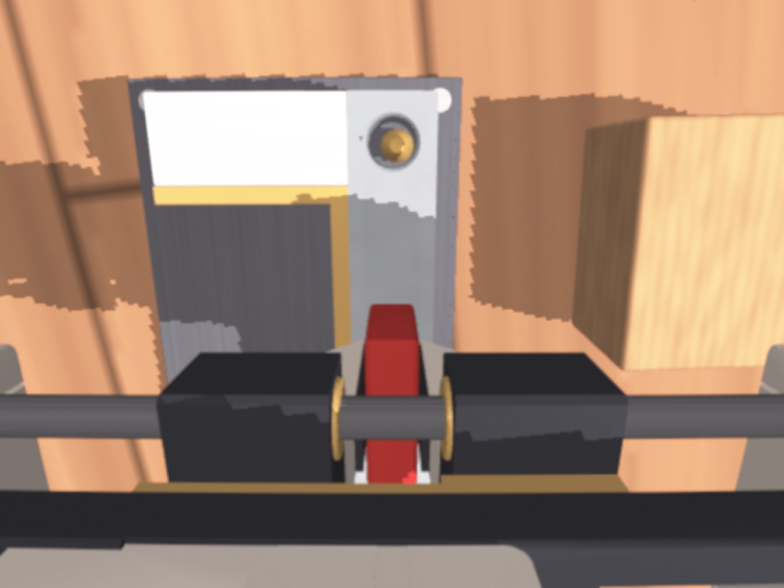

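View pics/s6.png

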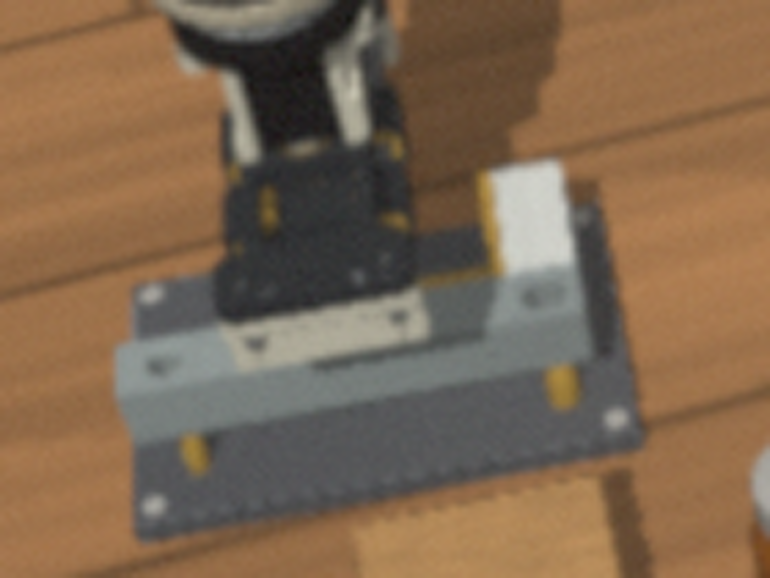

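View pics/d6.png

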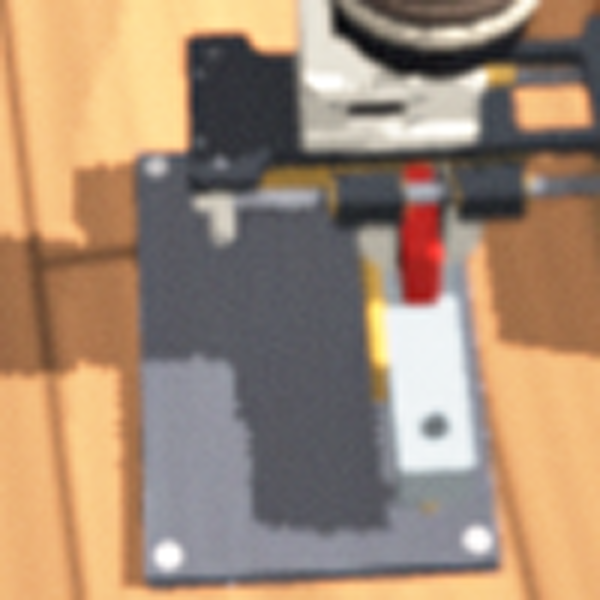

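Run:
```python
from h import *
c=load('w6.npy');g=c['color'].astype(int);gray=g.mean(2)
save(c,'w6h.png',(255,75,310,125),12)
P=cloud(c);print('bar top z',np.nanmedian(P[70:80,255:300,2]),np.nanmedian(P[75:125,120:230,2]))
a=load('s6.npy');b=load('d6.npy')
zt=78.0
save(a,'s6h.png',(100,225,210,270),7);save(b,'d6h.png',(300,310,335,350),14)
print('scene holes',onplane(a,[(90+162/5.5,180+364/5.5),(90+543/5.5,180+295/5.5)],zt).round(1).tolist())
print('side hole thin',onplane(b,[(245+434/6,260+426/6)],zt).round(1).tolist())
```

```text
bar top z 75.39021033964484 75.58177862282989
scene holes [[588.2, -357.2, 78.0], [606.6, -198.4, 78.0]]
side hole thin [[585.6, -363.2, 78.0]]
```

View pics/w6h.png

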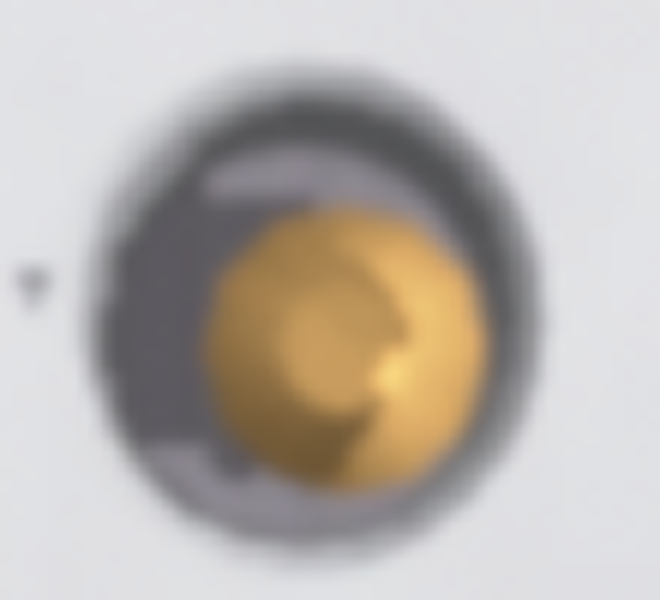

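View pics/s6h.png

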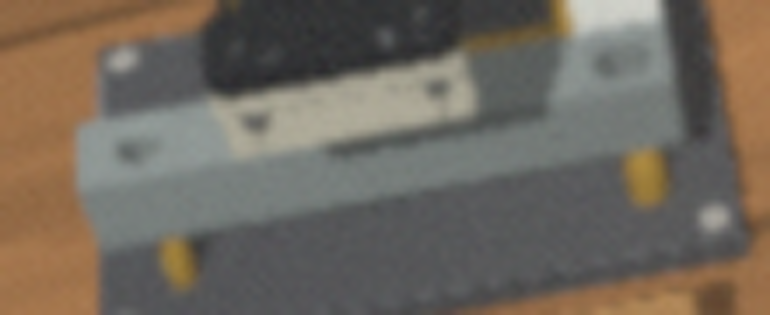

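View pics/d6h.png

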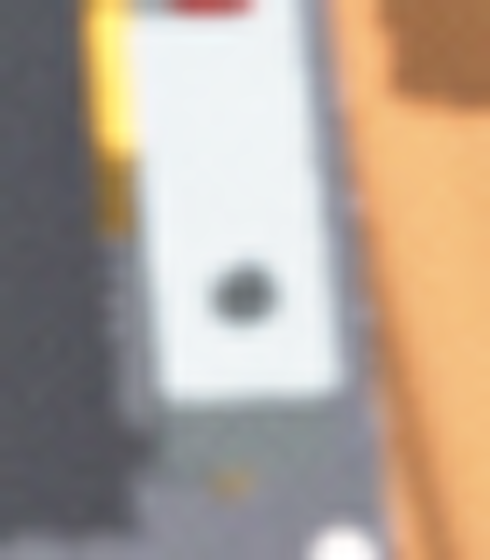

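Run:
```python
from h import *
c=load('w6.npy')
for zt in (75.5,77): print(onplane(c,[(281.1,101.4)],zt).round(2), onplane(c,[(282.75,104.6)],34).round(2))
# peg shaft outline: cylinder r7 top of shaft ~ z29? centre of visible outline px
print('outline',onplane(c,[(255+347/12,75+350/12)],27).round(2))
```

```text
[[ 601.75 -197.76   75.5 ]] [[ 602.66 -198.23   34.  ]]
[[ 601.74 -197.81   77.  ]] [[ 602.66 -198.23   34.  ]]
outline [[ 603.44 -197.89   27.  ]]
```

Wrist, scene and side estimates of hole minus peg agree to about 1 mm, and yaw is -6.4°. I'll start down slowly.

Emit:
carry_out(moves=[{"linear":[0.2,0.4,-3],"roll":0,"hand":10},{"linear":[0.2,0.4,-7],"roll":0,"hand":10},{"linear":[0.2,0.4,-11],"roll":0,"hand":10},{"linear":[0.2,0.4,-14],"roll":0,"hand":10},{"linear":[0.2,0.4,-16],"roll":0,"hand":10},{"linear":[0.2,0.4,-18],"roll":0,"hand":10},{"linear":[0.2,0.4,-18],"roll":0,"hand":10},{"linear":[0.2,0.4,-18],"roll":0,"hand":10}])

```text
clock: 10.05
position: [593.8, -276.7, 65.5]
ee_rot: [-3.135, 0.175, 0.0]
force: [-0.1, -0.7, -4.5]
width: 15.6
```

Run:
```python
from h import *
c=grab('wrist'); dump(c,'w7.npy');save(c,'w7h.png',(245,65,320,135),8)
s=ctrl.read_state(); M=R.from_rotvec(s['ee_rot']).as_matrix();print(s['position'],s['force'],s['wrist_torque'],s['width'],np.degrees(np.arctan2(M[1,0],M[0,0])))
P=cloud(c);print('bar top z',np.nanmedian(P[70:80,255:300,2]),np.nanmedian(P[75:125,120:230,2]))
b=grab('side');save(b,'d7h.png',(290,290,340,360),8)
```

```text
[ 593.87958346 -276.7356545    65.6651737 ] [ 0.46965692  0.14568162 -3.92096258] [-0.07524035 -0.00539811  0.06533934] 15.668095531539892 -6.381281050574624
bar top z 59.201416027852204 59.28884129983848
```

View pics/w7h.png

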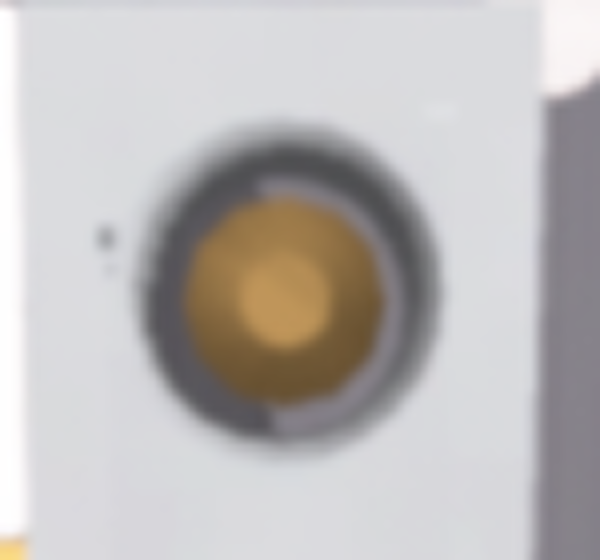

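View pics/d7h.png

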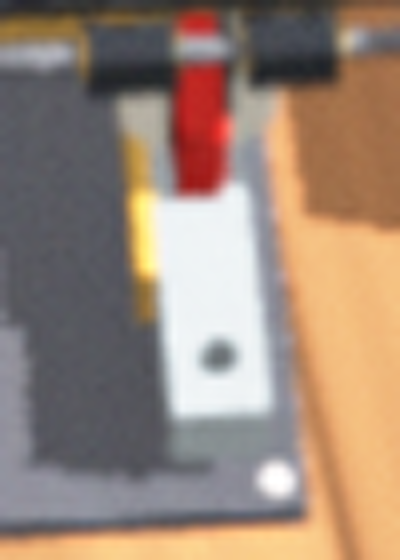

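Run:
```python
from h import *
c=load('w7.npy')
print(onplane(c,[(245+290/8,65+290/8)],60).round(2), onplane(c,[(245+285/8,65+300/8)],34).round(2))
```

```text
[[ 603.39 -198.21   60.  ]] [[ 603.19 -197.96   34.  ]]
```

Thick hole centred on its peg to 0.3 mm, with the tips engaged and no side force. Continuing down.

Emit:
carry_out(moves=[{"linear":[-0.2,0.2,-3],"roll":0,"hand":10},{"linear":[-0.2,0.2,-6],"roll":0,"hand":10},{"linear":[-0.2,0.2,-9],"roll":0,"hand":10},{"linear":[-0.2,0.2,-12],"roll":0,"hand":10},{"linear":[-0.2,0.2,-14],"roll":0,"hand":10},{"linear":[-0.2,0.2,-16],"roll":0,"hand":10},{"linear":[-0.2,0.2,-18],"roll":0,"hand":10},{"linear":[-0.2,0.2,-18.5],"roll":0,"hand":10},{"linear":[-0.2,0.2,-18.5],"roll":0,"hand":10}])

```text
clock: 11.05
position: [593.7, -276.6, 48.5]
ee_rot: [-3.134, 0.175, -0.001]
force: [-4.5, 2.3, 9.1]
width: 15.5
```

Run:
```python
from h import *
s=ctrl.read_state(); M=R.from_rotvec(s['ee_rot']).as_matrix();print(s['position'],s['force'],s['wrist_torque'],s['width'],np.degrees(np.arctan2(M[1,0],M[0,0])))
```

```text
[ 593.71329182 -276.576252     48.45066405] [-4.45139427  2.29301322  9.10057798] [0.50050209 1.01179217 0.0014552 ] 15.538534765296323 -6.387987101972063
```

Emit:
carry_out(moves=[{"linear":[0,0,-1.5],"roll":0,"hand":10},{"linear":[0,0,-1.5],"roll":0,"hand":10},{"linear":[0,0,-1.5],"roll":0,"hand":10}])

```text
clock: 11.35
position: [593.7, -276.6, 48.4]
ee_rot: [-3.134, 0.175, -0.002]
force: [-4.9, 3.7, 11.1]
width: 15.7
```

Run:
```python
from h import *
c=grab('wrist'); dump(c,'w8.npy');save(c,'w8.png',(80,40,340,250),3)
s=ctrl.read_state();print(s['position'],s['force'],s['wrist_torque'],s['width'])
P=cloud(c);print('bar top z',np.nanmedian(P[70:80,255:300,2]),np.nanmedian(P[75:125,120:230,2]))
```

```text
[ 593.72531769 -276.58840371   48.45563051] [-5.10971177  2.56384502 11.42440077] [0.58816194 1.26475709 0.00601152] 15.503004080749156
bar top z 42.17036951397114 42.21213501760255
```

View pics/w8.png

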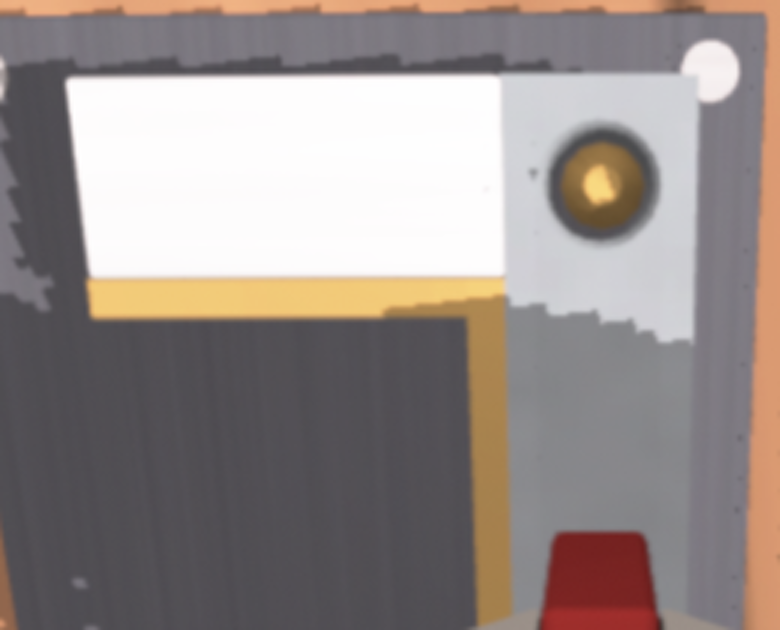

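Bar top reads 42.2 mm (seated value 42) and pressing further gives no motion. Release and rise.

Emit:
carry_out(moves=[{"linear":[0,0,1],"roll":0,"hand":44},{"linear":[0,0,1],"roll":0,"hand":44},{"linear":[0,0,1],"roll":0,"hand":44},{"linear":[0,0,1],"roll":0,"hand":44},{"linear":[0,0,10],"roll":0,"hand":44},{"linear":[0,0,35],"roll":0,"hand":44},{"linear":[0,0,70],"roll":0,"hand":44},{"linear":[-2,-20,110],"roll":0,"hand":60},{"linear":[-4,-45,150],"roll":0,"hand":80},{"linear":[-8,-75,175],"roll":0,"hand":91},{"linear":[-8,-75,175],"roll":0,"hand":91},{"linear":[-8,-75,175],"roll":0,"hand":91}])

```text
clock: 12.6
position: [585.4, -352.6, 224.4]
ee_rot: [-3.134, 0.178, -0.004]
force: [-0.1, 0.2, -0.6]
width: 79.6
```

Run:
```python
from h import *
c=grab('wrist'); dump(c,'w9.npy');save(c,'w9.png',k=1.4)
P=cloud(c); 
s=ctrl.read_state();print(s['position'],s['joint_positions'])
hsv=cv2.cvtColor(c['color'],cv2.COLOR_RGB2HSV)
Q=[]
th=-6.4/57.3;Rm=np.array([[np.cos(th),-np.sin(th)],[np.sin(th),np.cos(th)]])
for f in [(0,92),(0,60),(0,40),(0,-40),(0,-60),(0,-93),(-30,80),(-60,80),(-75,80)]:
    w=Rm@np.array(f)+[594,-277]
    u,v=proj(c,[[*w,42]])[0].round().astype(int); print(f,u,v,np.nanmedian(P[max(v-1,0):v+2,u-1:u+2,2]).round(1) if 0<=v<418 else None)
```

```text
[ 585.60238567 -350.86911952  223.15444351] [ 0.16363649  0.56206888  0.49330329  1.44703768 -0.27813003  1.20270713
  0.58167751]
(0, 92) 279 5 42.3
(0, 60) 279 43 42.2
(0, 40) 279 67 42.2
(0, -40) 279 153 42.4
(0, -60) 279 173 42.1
(0, -93) 279 204 42.2
(-30, 80) 246 20 42.1
(-60, 80) 213 20 42.6
(-75, 80) 196 20 42.0
```

View pics/w9.png

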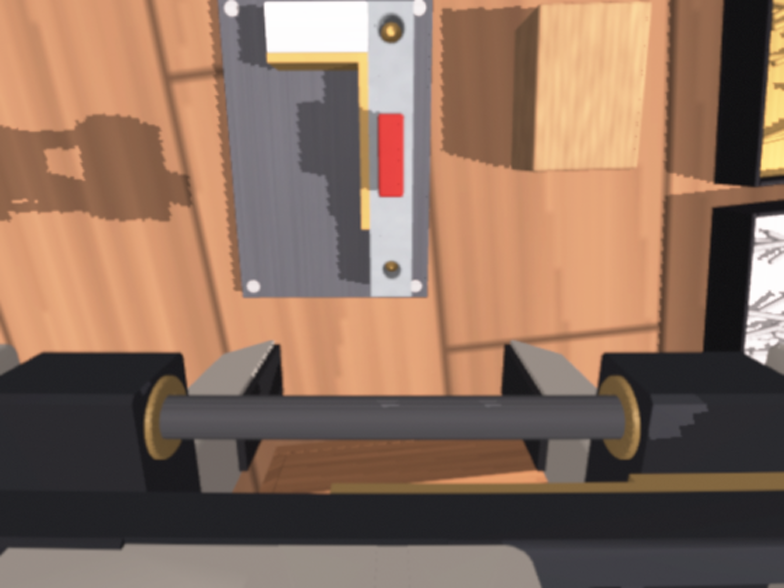

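The fence is seated: its bar top is 42.0–42.6 mm everywhere and both pegs show in their holes at (391,30) and (391,268). Now the foot. The candidates are the pale square block with a brass insert at scene (280,228) and the dark round foot at (247,201). The pale square one fits. I'll view it from the wrist.

Emit:
carry_out(moves=[{"linear":[0,20,0],"roll":-0.04,"hand":91},{"linear":[-1,55,0],"roll":-0.1,"hand":91},{"linear":[-2,95,0],"roll":-0.17,"hand":91},{"linear":[-3,135,0],"roll":-0.24,"hand":91},{"linear":[-4,175,0],"roll":-0.31,"hand":91},{"linear":[-5,215,0],"roll":-0.38,"hand":91},{"linear":[-6,250,0],"roll":-0.45,"hand":91},{"linear":[-7,280,0],"roll":-0.51,"hand":91},{"linear":[-8,300,0],"roll":-0.543,"hand":91},{"linear":[-8,306,0],"roll":-0.543,"hand":91},{"linear":[-8,306,0],"roll":-0.543,"hand":91},{"linear":[-8,306,0],"roll":-0.543,"hand":91},{"linear":[-8,306,0],"roll":-0.543,"hand":91}])

```text
clock: 13.95
position: [577.5, -46.5, 223.1]
ee_rot: [-2.971, 1.011, -0.003]
force: [0.5, 0.4, 1.5]
width: 91.1
```

Run:
```python
from h import *
c=grab('wrist'); dump(c,'w10.npy');save(c,'w10.png',k=1.4)
s=ctrl.read_state();M=R.from_rotvec(s['ee_rot']).as_matrix();print(s['position'],s['joint_positions'],np.degrees(np.arctan2(M[1,0],M[0,0])))
P=cloud(c);m=np.abs(P[...,2]-70)<4; m[240:]=0
k,l,st,ce=cv2.connectedComponentsWithStats(m.astype(np.uint8))
for i in range(1,k):
    if st[i,4]>200:
        q=P[l==i]; print(ce[i],st[i,4],[np.round(t,1) for t in cv2.minAreaRect(q[:,:2].astype(np.float32))])
```

```text
[577.48803169 -46.47262863 223.15766211] [-0.45211883  0.39737341  0.61665598  1.73153038 -0.2579939   1.09128879
 -0.40911737] -37.61124830795324
[414.0845481   65.96501458] 343 [array([738.2, -26.7]), array([32.5,  8.3]), np.float64(30.9)]
[276.33486239 106.62103035] 2834 [array([623.1,  18.2]), array([46.4, 45.7]), np.float64(53.6)]
```

View pics/w10.png

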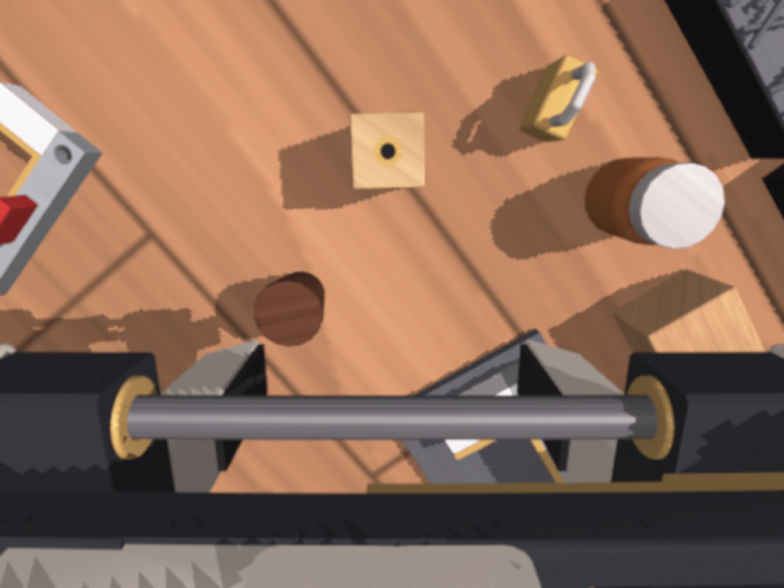

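The picture shows the pale square foot with a brass insert at enlarged px (388,151), already square to the jaws. The round foot at (290,308) is the dark one to avoid. I'm moving over it and down.

Emit:
carry_out(moves=[{"linear":[10,15,0],"roll":0.005,"hand":91},{"linear":[25,36,0],"roll":0.01,"hand":91},{"linear":[38,54,-10],"roll":0.01,"hand":91},{"linear":[45,64,-40],"roll":0.01,"hand":91},{"linear":[45,64.4,-80],"roll":0.01,"hand":91},{"linear":[45,64.4,-110],"roll":0.01,"hand":91},{"linear":[45,64.4,-120],"roll":0.01,"hand":91},{"linear":[45,64.4,-120],"roll":0.01,"hand":91},{"linear":[45,64.4,-120],"roll":0.01,"hand":91}])

```text
clock: 14.9
position: [623.6, 17.8, 104.5]
ee_rot: [-2.975, 0.997, -0.006]
force: [0.3, -0.1, 1.6]
width: 91.4
```

Run:
```python
from h import *
c=grab('wrist'); dump(c,'w11.npy');save(c,'w11.png',k=1.4)
s=ctrl.read_state();M=R.from_rotvec(s['ee_rot']).as_matrix();print(s['position'],np.degrees(np.arctan2(M[1,0],M[0,0])))
```

```text
[623.85832421  17.7695211  104.89918558] -37.05632201732295
```

View pics/w11.png

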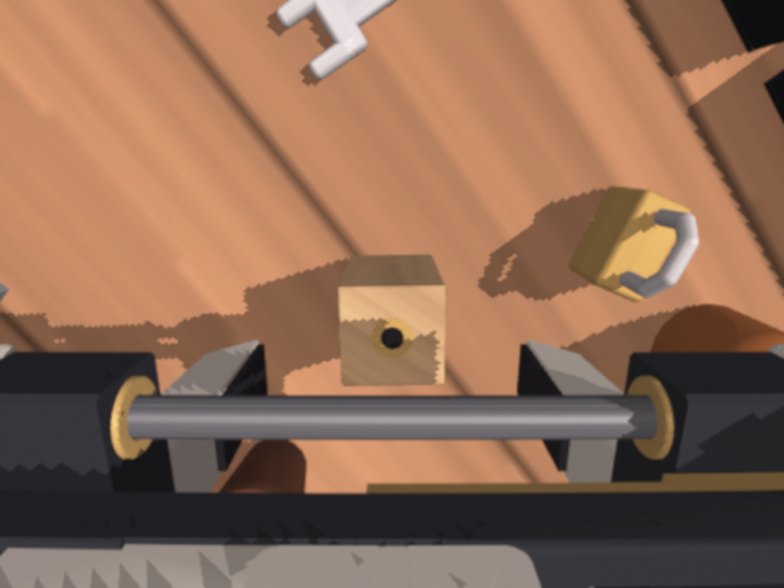

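Run:
```python
from h import *
c=load('w10.npy'); p=onplane(c,[(289/1.4,312/1.4)],58)[0]; 
d=p[:2]-[623.5,17.8]; a=np.radians(-37.06); X=np.array([np.cos(a),np.sin(a)]);Y=np.array([np.sin(a),-np.cos(a)])
print(p.round(1),d@X,d@Y)
p=onplane(load('w11.npy'),[(392/1.4,337/1.4)],70)[0];d=p[:2]-[623.86,17.77];print('insert',p,d@X,d@Y)
```

```text
[500.2 -26.6  58. ] -71.58448364247953 109.74548054804276
insert [623.30021424  17.63653116  70.        ] -0.3662766234084641 0.443864241226749
```

The foot is centred to 0.5 mm and the round foot is 110 mm off. Down, grip and lift.

Emit:
carry_out(moves=[{"linear":[-0.5,0,-25],"roll":0,"hand":91},{"linear":[-0.5,0,-50],"roll":0,"hand":91},{"linear":[-0.5,0,-64],"roll":0,"hand":91},{"linear":[-0.5,0,-67],"roll":0,"hand":91},{"linear":[-0.5,0,-67],"roll":0,"hand":91},{"linear":[-0.5,0,-67],"roll":0,"hand":40},{"linear":[-0.5,0,-67],"roll":0,"hand":40},{"linear":[-0.5,0,-67],"roll":0,"hand":40},{"linear":[-0.5,0,-67],"roll":0,"hand":40},{"linear":[-0.5,0,-67],"roll":0,"hand":40},{"linear":[-0.5,0,-67],"roll":0,"hand":40},{"linear":[-0.5,0,-67],"roll":0,"hand":40}], force=35)

```text
clock: 16.15
position: [623.4, 17.8, 37.9]
ee_rot: [-2.975, 0.997, -0.007]
force: [0.1, -0.1, 0.7]
width: 45.7
```

Emit:
carry_out(moves=[{"linear":[0,0,10],"roll":0,"hand":40},{"linear":[0,0,35],"roll":0,"hand":40},{"linear":[0,0,70],"roll":0,"hand":40},{"linear":[-3,-10,95],"roll":-0.04,"hand":40},{"linear":[-10,-32,100],"roll":-0.12,"hand":40},{"linear":[-18,-60,100],"roll":-0.23,"hand":40},{"linear":[-27,-90,100],"roll":-0.34,"hand":40},{"linear":[-36,-120,100],"roll":-0.46,"hand":40},{"linear":[-45,-150,100],"roll":-0.58,"hand":40},{"linear":[-54,-180,100],"roll":-0.7,"hand":40},{"linear":[-63,-208,100],"roll":-0.81,"hand":40},{"linear":[-71,-235,100],"roll":-0.92,"hand":40},{"linear":[-77,-253,100],"roll":-1.0,"hand":40},{"linear":[-80,-262,95],"roll":-1.035,"hand":40},{"linear":[-80,-262,80],"roll":-1.035,"hand":40},{"linear":[-80,-262,60],"roll":-1.035,"hand":40},{"linear":[-80,-262,40],"roll":-1.035,"hand":40},{"linear":[-80,-262,28],"roll":-1.035,"hand":40},{"linear":[-80,-262,28],"roll":-1.035,"hand":40},{"linear":[-80,-262,28],"roll":-1.035,"hand":40}])

```text
clock: 18.15
position: [543.6, -243.8, 65.9]
ee_rot: [-2.095, 2.339, -0.009]
force: [0.3, -0.4, -0.6]
width: 45.8
```

Run:
```python
from h import *
s=ctrl.read_state();M=R.from_rotvec(s['ee_rot']).as_matrix();print(s['position'],s['force'],s['width'],np.degrees(np.arctan2(M[1,0],M[0,0])),M.round(3).tolist())
for n in ('wrist','scene','side'):
    c=grab(n);dump(c,n+'12.npy')
    if n=='wrist': save(c,'w12.png',k=1.4)
    if n=='scene': save(c,'s12.png',(90,170,230,285),5.5)
    if n=='side': save(c,'d12.png',(245,245,345,360),6)
print(ctrl.read_state()['position'])
```

```text
[ 543.59502067 -243.8073484    65.91664301] [ 0.25516539 -0.38795547 -0.61749796] 45.78067722381176 -96.28701199242789 [[-0.11, -0.994, 0.005], [-0.994, 0.109, -0.003], [0.003, -0.005, -1.0]]
[ 544.03241476 -244.42067486   66.7882955 ]
```

View pics/w12.png

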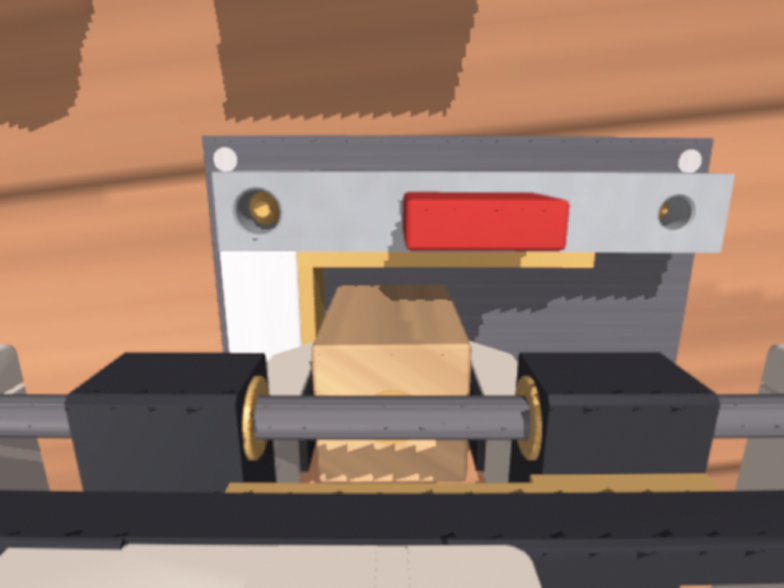

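View pics/s12.png

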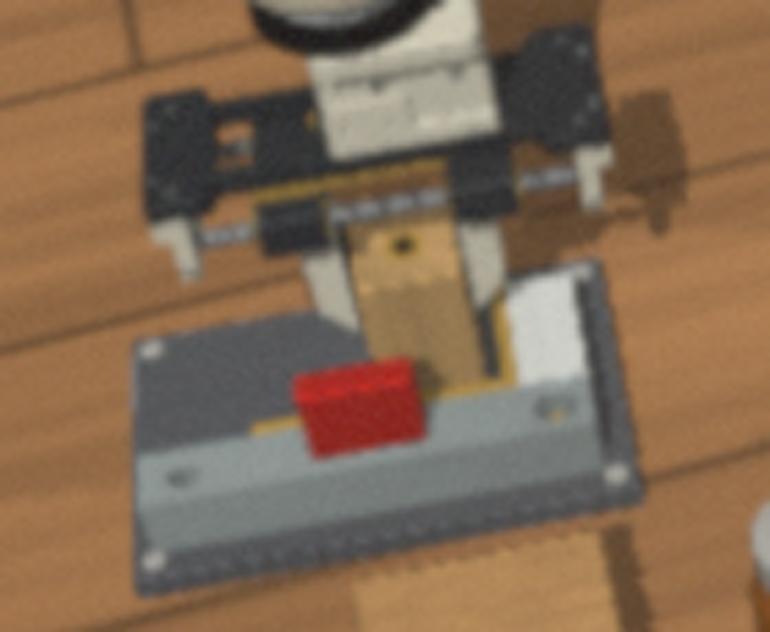

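View pics/d12.png

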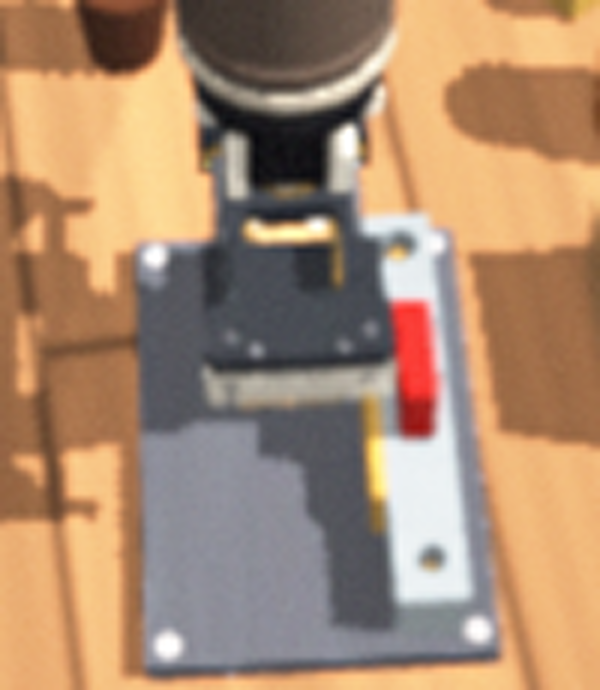

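Clear gaps to both stops. Lower onto the plate.

Emit:
carry_out(moves=[{"linear":[0,0,-4],"roll":-0.002,"hand":40},{"linear":[0,0,-9],"roll":-0.002,"hand":40},{"linear":[0,0,-13],"roll":-0.002,"hand":40},{"linear":[0,0,-16],"roll":-0.002,"hand":40},{"linear":[0,0,-17],"roll":-0.002,"hand":40},{"linear":[0,0,-17],"roll":-0.002,"hand":40},{"linear":[0,0,-17],"roll":-0.002,"hand":40}])

```text
clock: 19.0
position: [543.9, -244.4, 49.9]
ee_rot: [-2.091, 2.341, -0.011]
force: [-2.2, 1.8, 3.1]
width: 46.0
```

Light contact with the plate. Now slide diagonally toward the corner.

Emit:
carry_out(moves=[{"linear":[1.5,1.5,0],"roll":0,"hand":40},{"linear":[3.5,3.5,0],"roll":0,"hand":40},{"linear":[5.5,5.5,0],"roll":0,"hand":40},{"linear":[7.5,7,0],"roll":0,"hand":40},{"linear":[9,8.5,0],"roll":0,"hand":40},{"linear":[9.5,9,0],"roll":0,"hand":40},{"linear":[9.5,9,0],"roll":0,"hand":40}])

```text
clock: 19.7
position: [553.5, -235.6, 49.9]
ee_rot: [-2.091, 2.342, -0.012]
force: [-1.6, -1.2, 1.0]
width: 45.9
```

```bash
cat > f.py <<'E'
from h import *
s=ctrl.read_state();M=R.from_rotvec(s['ee_rot']).as_matrix()
X=np.array([.9938,-.1115]);Y=np.array([.1115,.9938]);f=s['force'];d=s['position'][:2]-[554.2,-234.9]
print(s['clock'],s['position'].round(2),'to nest',-d@X,-d@Y,'F plate',f[:2]@X,f[:2]@Y,f[2],s['wrist_torque'].round(2),s['width'],np.degrees(np.arctan2(M[1,0],M[0,0])),M[2].round(3))
E
python3 f.py
```

```text
19.7 [ 553.46 -235.63   49.95] to nest 0.6500129828466485 0.8064982889818434 F plate -1.4916796987340875 -1.4048034116000307 0.9634192953697136 [-0.55  0.44  0.05] 45.855432981977174 -96.46202017788269 [ 0.003 -0.007 -1.   ]
```

Emit:
carry_out(moves=[{"linear":[0.8,0.6,0],"roll":0,"hand":40},{"linear":[1.5,1.2,0],"roll":0,"hand":40},{"linear":[2.2,1.8,0],"roll":0,"hand":40},{"linear":[2.2,1.8,0],"roll":0,"hand":40}], force=45)

```text
clock: 20.1
position: [554.6, -235.1, 50.0]
ee_rot: [-2.091, 2.344, -0.012]
force: [-3.9, -5.1, 2.5]
width: 45.7
```

```bash
python3 f.py
```

```text
20.1 [ 554.56 -235.06   49.98] to nest -0.37249874510110814 0.12107744890479079 F plate -3.3024245546448436 -5.4772500266999415 2.5153595886369504 [-1.12  1.33 -0.03] 45.714073417171754 -96.53703182058088 [ 0.005 -0.006 -1.   ]
```

Emit:
carry_out(moves=[{"linear":[1.5,1.2,0],"roll":0,"hand":40},{"linear":[2.5,1.9,0],"roll":0,"hand":40},{"linear":[3.3,2.5,0],"roll":0,"hand":40},{"linear":[3.3,2.5,0],"roll":0,"hand":40},{"linear":[3.3,2.5,0],"roll":0,"hand":40}])

```text
clock: 20.6
position: [555.9, -235.1, 50.1]
ee_rot: [2.086, -2.345, 0.013]
force: [-7.1, -8.9, 3.0]
width: 45.6
```

```bash
python3 f.py
```

```text
20.6 [ 555.92 -235.06   50.06] to nest -1.7302156145861647 -0.029168940474780435 F plate -6.040943246187164 -9.605270709514174 3.0375413174159935 [-1.88  1.88 -0.09] 45.600675389498896 -96.68340859688826 [ 0.008 -0.004 -1.   ]
```

```bash
python3 - <<'E'
from h import *
c=grab('wrist');dump(c,'w13.npy');save(c,'w13.png',k=1.4)
c=grab('scene');save(c,'s13.png',(130,190,220,280),7)
c=grab('side');save(c,'d13.png',(265,265,335,350),7)
E
python3 f.py
```

```text
20.75 [ 555.88 -235.09   50.04] to nest -1.6934589535040043 0.0012990085282471365 F plate -5.85101004328005 -8.507831220904109 2.6918051561581953 [-1.87  1.78 -0.05] 45.7140561926629 -96.68832772811423 [ 0.008 -0.004 -1.   ]
```

View pics/w13.png

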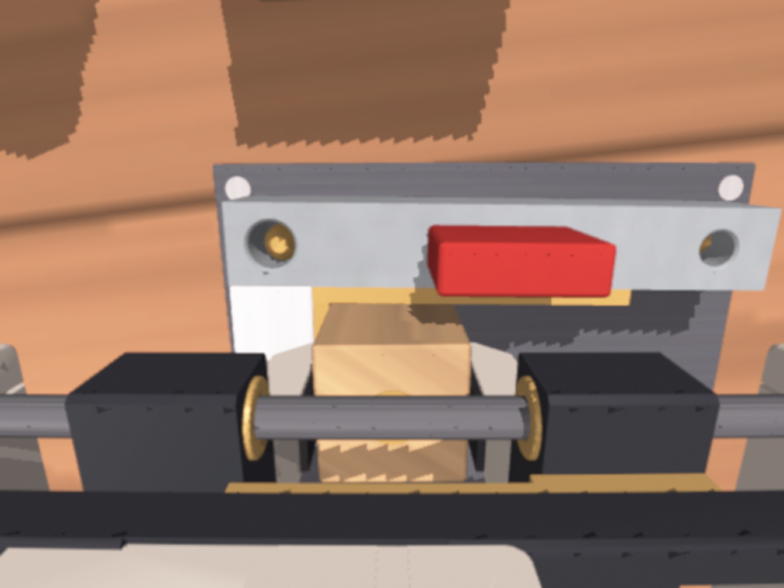

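View pics/s13.png

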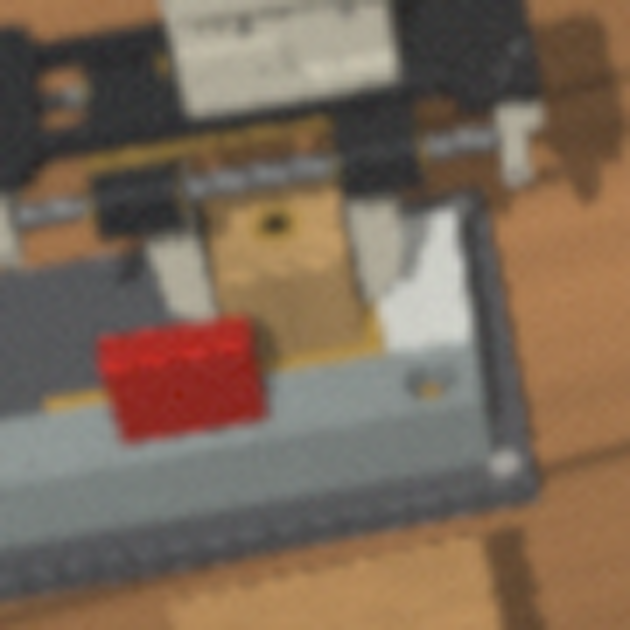

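View pics/d13.png

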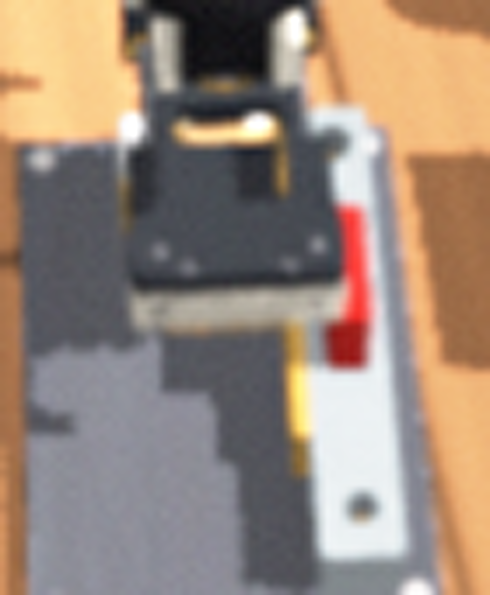

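The foot is against both brass faces with light forces (6 N and 9 N). The fence has turned slightly in the peg clearance because the y push exceeds the x push. I'll press harder in x, plus some downforce.

Emit:
carry_out(moves=[{"linear":[2.5,1.5,-0.4],"roll":0.002,"hand":40},{"linear":[4,2,-0.8],"roll":0.004,"hand":40},{"linear":[5.5,2.3,-0.8],"roll":0.005,"hand":40},{"linear":[6.5,2.3,-0.8],"roll":0.005,"hand":40},{"linear":[6.5,2.3,-0.8],"roll":0.005,"hand":40},{"linear":[6.5,2.3,-0.8],"roll":0.005,"hand":40}], force=55)

```text
clock: 21.35
position: [557.0, -235.5, 50.1]
ee_rot: [2.083, -2.341, 0.006]
force: [-22.8, -4.2, 24.4]
width: 45.7
```

```bash
python3 - <<'E'
from h import *
c=grab('wrist');dump(c,'w14.npy');save(c,'w14.png',k=1.4)
E
python3 f.py
```

```text
21.4 [ 556.95 -235.44   50.06] to nest -2.7966915460958344 0.23184374772000177 F plate -20.04987613081532 -6.926236988589727 23.6776916705536 [-0.79  5.14 -0.1 ] 45.394924097552085 -96.6610789354778 [ 0.009  0.002 -1.   ]
```

View pics/w14.png

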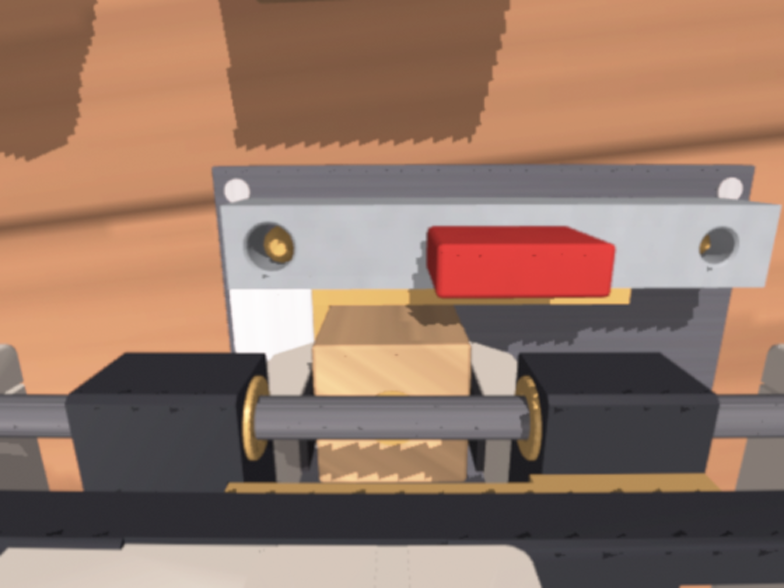

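Emit:
carry_out(moves=[{"linear":[5.6,3.0,-0.3],"roll":0.003,"hand":40},{"linear":[5.8,4.0,0],"roll":0.003,"hand":40},{"linear":[6.0,4.6,0],"roll":0.003,"hand":40},{"linear":[6.0,4.6,0],"roll":0.003,"hand":40},{"linear":[6.0,4.6,0],"roll":0.003,"hand":40}])

```text
clock: 21.9
position: [557.2, -235.3, 50.3]
ee_rot: [2.075, -2.338, 0.003]
force: [-19.8, -10.7, 13.2]
width: 45.7
```

```bash
python3 - <<'E'
from h import *
c=grab('wrist');dump(c,'w15.npy');save(c,'w15.png',(130,110,570,320),1.8)
c=grab('scene');save(c,'s15.png',(130,190,220,280),7)
E
python3 f.py
```

```text
22.0 [ 557.17 -235.25   50.3 ] to nest -2.9857317169714226 0.01742848322853898 F plate -17.84272047405664 -12.640193368622963 13.372563778283117 [-2.26  4.62 -0.17] 45.868912931686815 -96.81703094162225 [ 0.012  0.009 -1.   ]
```

View pics/w15.png

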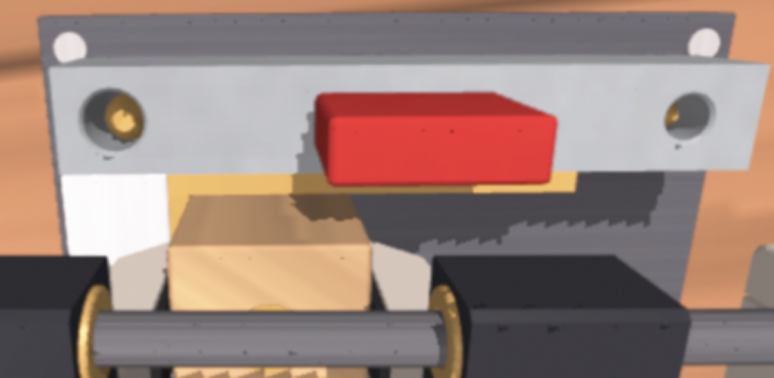

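View pics/s15.png

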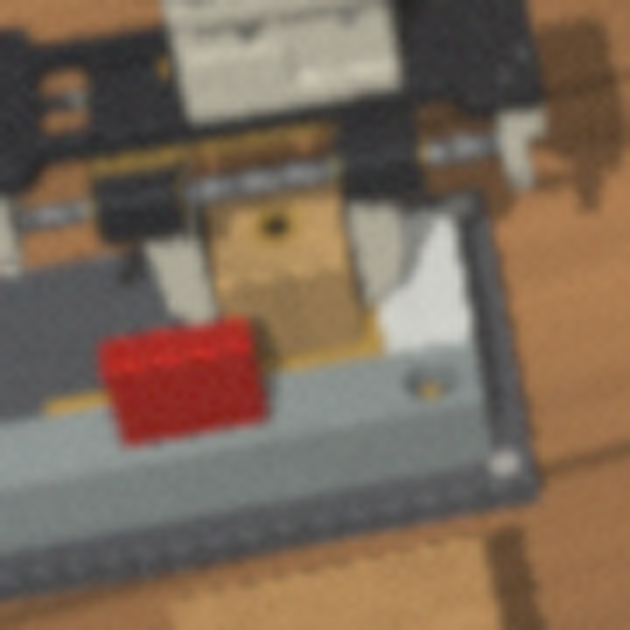

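Run:
```python
from h import *
for f in ('w12','w15'):
    c=load('wrist12.npy' if f=='w12' else 'w15.npy');P=cloud(c)
    q=P[250:280,232:330].reshape(-1,3); q=q[np.isfinite(q).all(1)]; med=np.median(q[:,2]); q=q[abs(q[:,2]-med)<3]
    A=np.c_[q[:,0]-q[:,0].mean(),q[:,1]-q[:,1].mean(),np.ones(len(q))]; s=np.linalg.lstsq(A,q[:,2],rcond=None)[0]
    print(f,len(q),'top z',s[2].round(2),'slope deg x,y',np.degrees(s[:2]).round(2),'rms',(q[:,2]-A@s).std().round(2))
# fence top plane
q=np.r_[P[150:165,180:240].reshape(-1,3),P[150:165,450:500].reshape(-1,3)];
A=np.c_[q[:,:2]-q[:,:2].mean(0),np.ones(len(q))];s=np.linalg.lstsq(A,q[:,2],rcond=None)[0];print('fence top',s[2],np.degrees(s[:2]))
# +x face of foot: points between z 45 and 80
q=P[222:242,240:320].reshape(-1,3); print('face z',np.nanmin(q[:,2]),np.nanmax(q[:,2]))
th=-6.4/57.3; X=np.array([np.cos(th),np.sin(th)])
for lo,hi in ((45,55),(55,65),(65,78)):
    m=(q[:,2]>lo)&(q[:,2]<hi); print(lo,(q[m][:,:2]@X).mean().round(2),m.sum())
```

```text
w12 2929 top z 98.17 slope deg x,y [ 0.54 -0.31] rms 0.58
w15 2929 top z 82.33 slope deg x,y [-0.43 -0.64] rms 0.57
 ** On entry to DLASCL parameter number  4 had an illegal value
 ** On entry to DLASCL parameter number  4 had an illegal valueTraceback (most recent call last):
  File "<stdin>", line 9, in <module>
    x, resids, rank, s = _umath_linalg.lstsq(a, b, rcond,
                         ~~~~~~~~~~~~~~~~~~~^^^^^^^^^^^^^
                                             signature=signature)
                                             ^^^^^^^^^^^^^^^^^^^^
    raise LinAlgError("SVD did not converge in Linear Least Squares")
numpy.linalg.LinAlgError: SVD did not converge in Linear Least Squares
```

```bash
for i in 1 2; do python3 - <<'E'
from h import *
for _ in range(5): c=grab('scene')
save(c,'final_scene.png')
c=grab('side');save(c,'final_side.png')
E
python3 f.py; done
```

```text
22.3 [ 557.16 -235.26   50.29] to nest -2.98679376751467 0.030334009277490043 F plate -17.82368173890132 -12.076993602773392 13.24928078951346 [-2.15  4.61 -0.08] 45.73375837264929 -96.81644055367511 [ 0.013  0.009 -1.   ]
22.6 [ 557.11 -235.32   50.27] to nest -2.9422641241180143 0.08915423714279051 F plate -17.80723307441851 -13.440778955722438 13.659911881187316 [-2.25  4.6  -0.15] 44.985612093221135 -96.8217685327966 [ 0.013  0.009 -1.   ]
```

View pics/final_scene.png

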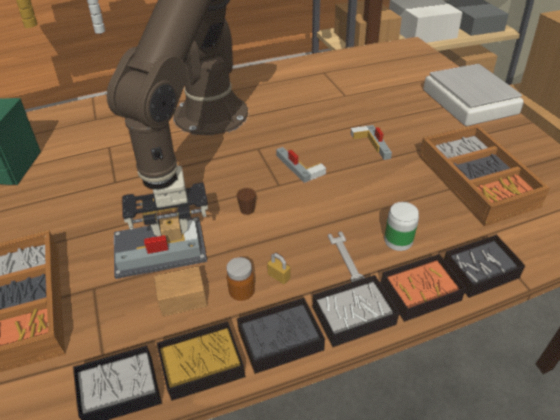

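The hold is steady at about 18 N against the back stop and 13 N against the side stop, and everything else on the bench is undisturbed. Before handing in, I'll check that the fence is still seated.

```bash
python3 - <<'E'
from h import *
c=load('w15.npy');P=cloud(c)
for n,(u,v) in {'thick end':(165,190),'mid':(270,160),'right':(455,195),'thin end':(530,190),'al bar':(190,220)}.items():
    print(n,np.nanmedian(P[v-4:v+5,u-4:u+5],axis=(0,1)).round(1))
E
python3 -c "
from cell import ctrl
print(ctrl.close_job())"
```

```text
thick end [ 599.6 -182.    42.1]
mid [ 608.4 -235.8   42.1]
right [ 579.6 -326.6   42.2]
thin end [ 577.5 -365.2   42.3]
al bar [ 583.  -191.5   42.2]
the job is handed in; nothing more can be done
None
```

I set the largest fence onto both pegs and pressed the pale square foot into its corner. The job was handed in at about 22.6 s with the gripper still holding the foot there.

- **Fence seating:** The bar tops read 42.0–42.6 mm everywhere, against 42 mm when fully seated. After I let go, both pegs showed in their holes. The seating still read 42.1–42.3 mm in a picture taken during the final push.
- **Foot in the corner:** The foot stands on the plate, with its top at 82.3 mm against 82 mm expected. The push held steady at about 18 N against the back stop and 13 N against the side stop, with about 13 N downward. Part of those sideways forces is friction on the plate.
- **Flaws:** The foot leans about 0.4–0.7° under the push, by my estimate up to 0.3–0.4 mm over the height of the stops. The fence turned slightly within the peg clearance on the first light push. Pushing harder toward the back stop squared it up again.
- **Disagreement:** The final hold is about 3 mm further in x than my estimate of the nest. I put this down to the fence's play on the pegs, the lean and a little slip in the jaws, but did not measure each.
- **Other objects:** The final scene picture shows them where they were.

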